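Mix the glaze pots in the rocker mixer

TASK

Mix the two or three small glaze pots with coloured lid discs that stand between the mixer and the ware board (not the jars and tins further back): set them upright in the mixer's bays, turn its lock collar to the red locked mark, then pull the sprung lever through its full stroke and ease it back slowly to rest, never letting it fly back. Then turn the collar back to the green open mark and stand all the pots upright, wholly on the wooden ware board. Do not pull the lever while the collar is unlocked, and leave everything else on the bench as it is.

Things in the scene. Friction and masses are not known exactly. Their poses are not given: they have to be found in the camera images.
- pot0: glaze pot with green label and lid disc, black lid band: upright closed cylinder 60 mm dia, 80 mm tall, about 0.3 kg; origin at the centre of its underside, z up. May be absent (None).
- pot1: glaze pot with terracotta label and lid disc, black lid band: upright closed cylinder 60 mm dia, 80 mm tall, about 0.3 kg; origin at the centre of its underside, z up. May be absent (None).
- pot2: glaze pot with blue label and lid disc, black lid band: upright closed cylinder 60 mm dia, 80 mm tall, about 0.3 kg; origin at the centre of its underside, z up. May be absent (None).
- pot3: glaze pot with yellow label and lid disc, black lid band: upright closed cylinder 60 mm dia, 80 mm tall, about 0.3 kg; origin at the centre of its underside, z up. May be absent (None).
- mixer: the hand rocker mixer, a blue base 250 x 250 mm bolted to the bench; origin at the centre of its underside, x away from its front, z up. On it a round aluminium cradle (276 mm dia, floor 57 mm above the bench) with three bays around a central column, tipping up about a hinge along its far (+x) edge when the lever is pulled.
- lever (a joint): the mixer's sprung lever, rad: 0 at rest leaning away from the front (+x), 1.0 at the end of its stroke, pulled over towards the front (-x). Needs about 8 to 14 N at the grip; springs back fast if let go. The cradle tips 0.3 rad per rad of lever.
- lever_grip (a point): middle of the free part of the lever's red crossbar grip (18 mm dia, along the mixer's y), 120 mm from the lever's hinge; it travels with the lever. The bar is free 25 mm either side of this point along y; nothing is under it; it can be pinched from above across x.
- lever_hinge (a point): fixed point on the lever's hinge axis (which runs along the mixer's y), in the plane of lever_grip, 60 mm above the bench; at joint value q the grip is at 120 mm from it, leaning (0.5 - q) rad from vertical towards the mixer's +x.
- collar (a joint): the captive lock collar on the cradle's column, rad, turning counter-clockwise from above as it grows: 0 = open, pointer at the green mark, its three orange arms between the bays; 1.05 = locked, pointer at the red mark, the arms over the pots' lids (7 mm above them). The end stop at 1.3 lies beyond the mark. It stays where it is left.
- collar_grip (a point): centre of the collar's orange grip bar, on the collar's axis; turns with the collar, and the bar lies along this point's x. Bar 76 mm long, 20 mm wide, its top 16 mm above this point; the arms' top faces, which the fingertips must stay above, lie 14 mm below it. Arms reach 109 mm from the axis.
- board_top (a point): centre of the top face of the wooden ware board (320 mm along its x, 120 mm along its y, 12 mm thick, fixed to the bench).
- bay0 (a point): centre of the floor of the front (-x, nearest the mixer's front) bay of the cradle, 90 mm from the collar's axis. Bay: hexagonal fence 18 mm high, 76 mm across flats. For a pot, fingers placed across the line from the collar's axis to the bay (closing tangentially) clear the collar.
- bay1 (a point): centre of the floor of the far left (+y) bay of the cradle, 90 mm from the collar's axis. Bay: hexagonal fence 18 mm high, 76 mm across flats. For a pot, fingers placed across the line from the collar's axis to the bay (closing tangentially) clear the collar.
- bay2 (a point): centre of the floor of the far right (-y) bay of the cradle, 90 mm from the collar's axis. Bay: hexagonal fence 18 mm high, 76 mm across flats. For a pot, fingers placed across the line from the collar's axis to the bay (closing tangentially) clear the collar.
- mallet: bystander: wooden stamping mallet, 68 mm dia, 150 mm tall; origin under its centre
- brush_pot: bystander: terracotta pot of brushes, 72 mm dia, 170 mm tall; origin under its centre
- stamp: bystander: low bisque stamp among the pots, 40 mm dia, 30 mm tall; origin under its centre
- cup: bystander: blue ceramic cup, 72 mm dia, 70 mm tall; origin under its centre
- rib: bystander: flat wooden rib, 50 x 110 x 8 mm; origin under its centre
- tin: bystander: closed tin with a blue label, 72 mm dia, 100 mm tall; origin under its centre
Things that resemble listed ones, but are neither listed nor needed, are in the scene too. What is shaped like the pot0 but pink is not meant. What is shaped like the pot2 but pink or purple is not meant.

How it is judged:
By the outcome, as a careful person would: the job done as asked, in the order asked, and still so for the second after the job is handed in, with the robot touching nothing.
Of pot0, pot1, pot2, pot3 only 2 to 3 are there at a start; the rules pass over those that are not, and their reading is None.
At some moment in a run one of pot0, pot1, pot2, pot3 may be knocked a few centimetres aside while the robot is not near it.
It also fails if it takes over 210 s, if anything falls off the work surface, if the arm or the gripper's body presses on something with over 40 N, if the wrist force passes 120 N, or if a joint passes its speed limit or range.

ROBOT

A 7-joint arm with a two-finger parallel gripper is mounted at the origin on the work surface. World frame = base frame: x ahead of the robot, y to its left, z up, the work surface at z = 0. Lengths are in m, angles in rad, forces in N, time in s.
With the tool pointing down it reaches from about 0.35 to 0.9 m from the base axis. Payload 8.1 kg.
Tool frame: the origin (TCP) lies at the very end of the fingers, on their centre line; the grasp point (between the pads) lies 19 mm behind it; z points along the fingers, y is the line along which they close (so a half turn about z gives the same grasp; the last joint's range is limited). The gripper opens to 92 mm and grips with 3 to 60 N. Pads are 19 mm wide; open, the fingers measure 130 mm over their backs; the gripper's body (75 mm by 190 mm) begins 47 mm behind the grasp point.
Start: joints at [-1.22, 0.434, 0.025, 1.573, -0.012, 1.134, -0.075], TCP at [0.274, 0.562, 0.192] pointing down, gripper open.
Joint ranges: [-2.62, 2.62], [-0.44, 2.09], [-1.27, 1.32], [0.08, 2.57], [-1.32, 4.46], [0.12, 2], [-2.74, 2.74]. Speed limits (rad/s): [2.22, 2.22, 3.01, 3.01, 3.14, 3.14, 3.14].

INTERFACE

Orientations are given as a rotation vector (axis times angle).
In Python, from cell import observe, get_image, sign_off, find_in, trace, place_of gives the robot as it stands. The module is installed in compiled form; this text tells all that it offers.
- The arm moves only by the shell command python3 -m handwheel 'ROWS' [OPENING] [FORCE]. ROWS is JSON, a list of rows, each a list of 6 numbers: the shift along the tool's x, y, z each as a share of 0.02 m, from -1 to 1, then the turn, a rotation vector about the tool's x, y, z each as a share of 4 degrees, from -1 to 1. A call has 1 to 8 rows; each row shifts and turns the commanded pose from where the row before left it, along the tool's axes as they then stand; what a row does not reach is not made up. A row lasts 1/12 s, in which the tool goes at most 41.7 mm and 7.16 degrees, less where a joint would pass 70% of its speed; a pose out of reach is approached as far as the arm can. A call with a number of a shift or a turn outside -1 to 1 is refused whole. A call with a gripper value outside its range is refused whole. OPENING is the opening, from 0 (shut) to 1 (fully open), set as the call begins (- or left out, the last holds). The fingers move at their own pace and stop on an object; FORCE is the grip in N (left out, the last holds). Time passes only in rows, so rows that do not move let the fingers close. It gives the time, the measured TCP pose, the force, the opening and the grip force at its end, in the units of the state.
- observe(): the state, without advancing time (a new reading comes with each control period).
- get_image(name): name is "scene" or "top"; returns a dict with "image" (400x640x3 uint8, red, green, blue), "fx", "fy", "cx", "cy" (pixels), "k1" (the pictures are not rectified: a ray, as slopes to the right and down, at radius r is drawn at 1 + k1 r^2 times it, then the intrinsics apply), "position" and "orientation" of the camera in the world. Camera axes: x right, y down, z forward; pixel columns grow to the right and rows downward; lengths in m; the calibration is good to about 2 mm. A picture is of the moment at which its call begins. There is no depth.
- sign_off(): hands the job in; it is judged then, once.
Trained networks look in the newest picture that a camera, given by its name, has taken for a name from the list of things; names that differ only in an ending like _2 or _b are one class to them, and where a whole thing is asked for, a point or a joint stands for the part that bears it (a point fixed in the world has none). Each returns a list of dicts, best first, with "score" (0 to 1); they miss things now and then, are a little off and sometimes report something else, mostly with a low value. They report only what shows in the picture. A call takes as long as a camera call. They do not tell look-alikes from the thing itself.
- find_in(label, camera): "rect" ([centre column, centre row, width, height] as shares, 0 to 1, of the picture: columns of its width, rows of its height, round what is visible of it).
- trace(label, camera): "region" (400x640 bool, what is visible of it) and "rect" ([centre column, centre row, width, height] as shares, 0 to 1, of the picture: columns of its width, rows of its height, round what is visible of it).
- place_of(label, camera): "point" ([column, row] as shares, 0 to 1, of the picture: columns of its width, rows of its height: a listed point, or the origin of a listed thing).
The state is a dict: "clock": time; "joints": joint angles; "dq": joint speeds; "joint_efforts": joint torques, N m; "position": TCP position; "ee_rot": TCP orientation; "force": force on the tool from outside, world axes, zero at the start; "ft_torque": the same for the moment, N m; "width": opening from 0.0 (shut) to 1.0 (fully open); "gripper_force": force on a finger pad.
Only numpy, scipy, OpenCV 4.12 (cv2) and the standard library are available. Lean on these libraries where they do the work, as an engineer would, in place of code of your own. Each camera call takes 0.05 s, during which the arm holds its last target. There are 200 camera calls.

## Working session

There is one attempt and no reset: what is moved stays moved. The work goes in short steps, Python scripts to look and compute and a shell command to move; the robot and the scene stay as the last step left them, time stands still between calls to the robot, and variables do not carry over. Pictures are saved under pics/ and viewed, at most 14 in all, crops included, and the job is handed in when it is done.

```bash
mkdir -p pics; ls; python3 - <<'E'
from cell import *
import cv2
for n in("scene","top"):
    d=get_image(n); cv2.imwrite(f"pics/{n}0.png",d["image"][:,:,::-1])
    print({k:v for k,v in d.items() if k!="image"})
print(observe())
E
```

```text
pics
{'fx': 454.42639246762764, 'fy': 454.42639246762764, 'cx': 320.68303608965226, 'cy': 200.30857097694752, 'k1': 0.01646215529582143, 'position': array([ 1.14717308, -0.87078816,  0.82036587]), 'orientation': array([-2.10094339, -0.62273554,  0.3145585 ])}
{'fx': 383.9281800457496, 'fy': 383.9281800457496, 'cx': 321.6883435141818, 'cy': 194.2663091221237, 'k1': -0.07841588527082373, 'position': array([0.48756629, 0.01187705, 1.13120256]), 'orientation': array([-2.14791032,  2.20990054, -0.1253526 ])}
{'clock': 0.1, 'joints': array([-1.21960934,  0.43512718,  0.02497135,  1.57396939, -0.01161974,
        1.13397085, -0.07511026]), 'dq': array([-0.00221903,  0.00045307, -0.00047451, -0.00147116,  0.00057077,
       -0.00130103, -0.00029003]), 'joint_efforts': array([ 2.51188198e-03, -6.69126534e+01,  9.87687260e-01, -3.15142035e+01,
       -6.05348940e-02,  3.75355629e-02,  3.75628292e-05]), 'position': array([0.27381602, 0.56129869, 0.19115387]), 'ee_rot': array([-7.06793040e-01, -3.06084949e+00,  2.06516312e-03]), 'force': array([0.13880463, 0.54290817, 0.09032607]), 'ft_torque': array([-0.07090532, -0.01733692,  0.02238373]), 'gripper_force': 0.0, 'width': 0.9974222210251457}
```

View pics/top0.png

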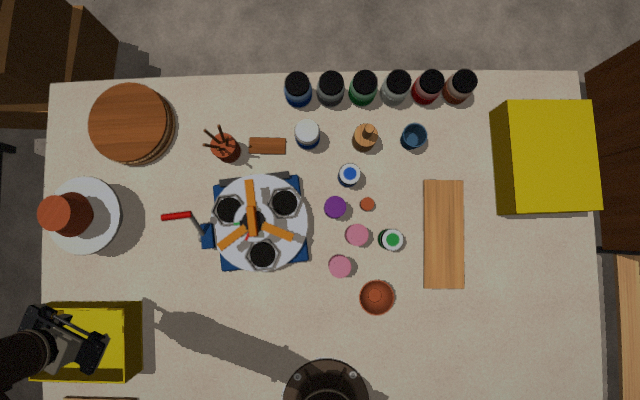

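View pics/scene0.png

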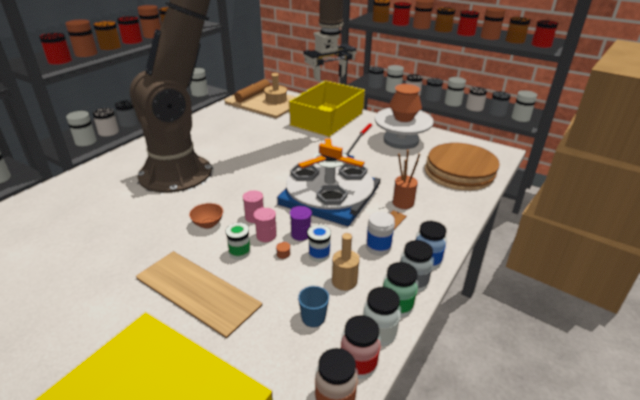

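The top view shows a green-lidded pot (392,239) and a blue-lidded pot (349,174). There are pink look-alikes at (357,235) and (340,266) and a purple one at (336,207). The mixer is around (260,222) with its front towards the robot. The lever's red grip is at (176,216), and the board is at (444,234).

```bash
cat > h.py <<'E'
import numpy as np, cv2
from cell import *
from scipy.spatial.transform import Rotation as R
from scipy.optimize import least_squares
CAL={}
def cal(n):
    if n not in CAL: CAL[n]=get_image(n)
    return CAL[n]
def proj(p,d):
    c=R.from_rotvec(d["orientation"]).inv().apply(np.asarray(p)-d["position"])
    s=c[:2]/c[2]; s=s*(1+d["k1"]*(s@s))
    return np.array([d["fx"]*s[0]+d["cx"],d["fy"]*s[1]+d["cy"]])
def onz(px,d,z):
    f=lambda q:proj([q[0],q[1],z],d)-px
    return least_squares(f,[.55,0]).x
def tri(a,da,b,db):
    return least_squares(lambda q:np.r_[proj(q,da)-a,proj(q,db)-b],[.55,0,.05])
def rel(dpos_world=None,target=None,yaw=None):
    "steps (tool axes, m) from current TCP to target"
    o=observe(); r=R.from_rotvec(o["ee_rot"])
    return r.inv().apply(np.asarray(target)-o["position"])
E
python3 - <<'E'
from h import *
S=np.array([640,400])
t=cal("top");s=cal("scene")
for l in ["pot0","pot1","pot2","pot3","mixer","lever_grip","lever_hinge","collar_grip","board_top","bay0","bay1","bay2","stamp"]:
    a=place_of(l,"top");b=place_of(l,"scene")
    print(l,[(np.round(x["point"]*S).astype(int).tolist(),round(x["score"],2)) for x in a[:5]],[(np.round(x["point"]*S).astype(int).tolist(),round(x["score"],2)) for x in b[:5]])
    if a and b:
        q=tri(np.array(a[0]["point"])*S,t,np.array(b[0]["point"])*S,s);print("   ",np.round(q.x,4),round(q.cost,1))
im=t["image"][140:290,150:470,::-1];cv2.imwrite("pics/crop.png",cv2.resize(im,None,fx=2.5,fy=2.5,interpolation=cv2.INTER_CUBIC))
E
```

```text
pot0 [([347, 176], 0.88), ([352, 232], 0.83), ([333, 206], 0.83), ([339, 264], 0.73), ([387, 239], 0.65)] [([266, 237], 0.98), ([238, 252], 0.94), ([252, 215], 0.84), ([302, 234], 0.72), ([319, 258], 0.56)]
    [ 0.5817 -0.1256  0.0619] 650.3
pot1 [([347, 176], 0.88), ([352, 232], 0.83), ([333, 206], 0.83), ([339, 264], 0.73), ([387, 239], 0.65)] [([266, 237], 0.98), ([238, 252], 0.94), ([252, 215], 0.84), ([302, 234], 0.72), ([319, 258], 0.56)]
    [ 0.5817 -0.1256  0.0619] 650.3
pot2 [([347, 176], 0.88), ([352, 232], 0.83), ([333, 206], 0.83), ([339, 264], 0.73), ([387, 239], 0.65)] [([266, 237], 0.98), ([238, 252], 0.94), ([252, 215], 0.84), ([302, 234], 0.72), ([319, 258], 0.56)]
    [ 0.5817 -0.1256  0.0619] 650.3
pot3 [([347, 176], 0.88), ([352, 232], 0.83), ([333, 206], 0.83), ([339, 264], 0.73), ([387, 239], 0.65)] [([266, 237], 0.98), ([238, 252], 0.94), ([252, 215], 0.84), ([302, 234], 0.72), ([319, 258], 0.56)]
    [ 0.5817 -0.1256  0.0619] 650.3
mixer [([268, 219], 0.7)] [([327, 194], 0.62)]
    [0.5274 0.1472 0.0234] 0.2
lever_grip [([175, 218], 0.73)] [([368, 127], 0.49
[... 309 characters left out ...]
.0113] 1.7
bay0 [([229, 206], 0.95), ([262, 257], 0.73), ([286, 201], 0.67)] [([332, 198], 0.88), ([302, 172], 0.69), ([348, 173], 0.64), ([320, 256], 0.61), ([284, 256], 0.58)]
    [ 0.5395  0.2499 -0.0353] 189.5
bay1 [([229, 206], 0.95), ([262, 257], 0.73), ([286, 201], 0.67)] [([332, 198], 0.88), ([302, 172], 0.69), ([348, 173], 0.64), ([320, 256], 0.61), ([284, 256], 0.58)]
    [ 0.5395  0.2499 -0.0353] 189.5
bay2 [([229, 206], 0.95), ([262, 257], 0.73), ([286, 201], 0.67)] [([332, 198], 0.88), ([302, 172], 0.69), ([348, 173], 0.64), ([320, 256], 0.61), ([284, 256], 0.58)]
    [ 0.5395  0.2499 -0.0353] 189.5
stamp [([365, 201], 0.59)] [([284, 255], 0.7)]
    [ 0.5704 -0.1379  0.0016] 1.7
```

View pics/crop.png

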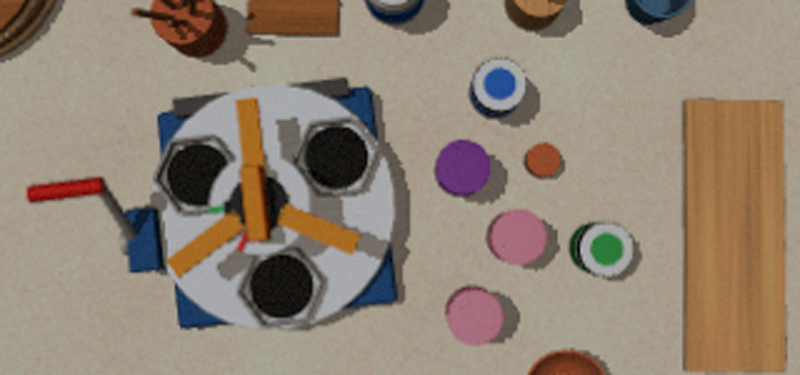

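The two pots meant are green (392,239) and blue (349,174). Both have white lids with a coloured disc. The plain pink ones (357,235 and 340,266) and the purple one (336,207) are the excluded look-alikes, the terracotta stamp is at (367,204), and no terracotta- or yellow-labelled pot shows. Next I measure positions precisely.

```bash
cat >> h.py <<'E'
def blob(d,lo,hi,box,k=1):
    "centroids of largest k hsv blobs in box (x0,y0,x1,y1)"
    x0,y0,x1,y1=box
    hsv=cv2.cvtColor(d["image"][y0:y1,x0:x1],cv2.COLOR_RGB2HSV)
    m=cv2.inRange(hsv,np.array(lo),np.array(hi))
    n,_,st,c=cv2.connectedComponentsWithStats(m)
    o=np.argsort(-st[1:,4])[:k]+1
    return [(c[i]+[x0,y0],int(st[i,4])) for i in o]
G=((50,90,60),(80,255,255)); B=((100,120,90),(125,255,255)); RED=((0,200,90),(4,255,255))
def pots(d,box=(330,150,410,260)):
    return {n:[(np.round(onz(c,d,.08),4),a) for c,a in blob(d,*C,box,2)] for n,C in(("green",G),("blue",B))}
E
python3 - <<'E'
from h import *
t=cal("top");s=cal("scene")
print(pots(t))
c=[]
for bx in((205,190,245,225),(270,185,302,220),(245,238,280,272)):
    p,a=blob(t,(0,0,0),(180,255,45),bx)[0];print(p,a); c.append(onz(p,t,.057))
c=np.array(c);print("bays",c.round(4)," centre",c.mean(0).round(4))
for p in c: v=p-c.mean(0);print(np.hypot(*v).round(4),np.degrees(np.arctan2(v[1],v[0])).round(1))
p,a=blob(t,*RED,(155,200,200,230))[0];print("lever",p,a,onz(p,t,.165).round(4))
ps,a2=blob(s,*RED,(350,115,380,145))[0];q=tri(p,t,ps,s);print(ps,a2,q.x.round(4),q.cost)
hsv=cv2.cvtColor(t["image"],cv2.COLOR_RGB2HSV)
m=cv2.inRange(hsv,np.array((8,90,60)),np.array((22,255,255)));m[:, :415]=0;m[:,475:]=0;m[:170]=0;m[300:]=0
cn=max(cv2.findContours(m,0,2)[0],key=cv2.contourArea);bx=cv2.boxPoints(cv2.minAreaRect(cn));print("board",[onz(b,t,.012).round(4) for b in bx])
n,_,st,cc=cv2.connectedComponentsWithStats(cv2.inRange(hsv[140:220,170:300],np.array((8,200,150)),np.array((18,255,255))))
# grip bar orientation via detection region of collar
E
```

```text
{'green': [(array([ 0.4619, -0.1972]), 125), (array([ 0.481 , -0.1682]), 2)], 'blue': [(array([ 0.6474, -0.0863]), 115)]}
[227.37283951 208.79753086] 405
[284.02760085 202.37367304] 471
[262.14078675 254.06625259] 483
bays [[0.5593 0.2577]
 [0.573  0.0983]
 [0.4309 0.1621]]  centre [0.5211 0.1727]
0.0932 65.8
0.0907 -55.1
0.0908 -173.3
lever [175.81528662 215.44585987] 157 [0.5387 0.3647]
[366.26666667 128.26666667] 15 [0.5388 0.3638 0.1677] 0.011497134795485194
board [array([ 0.6316, -0.3107]), array([ 0.6285, -0.4325]), array([ 0.3108, -0.4135]), array([ 0.316 , -0.2946])]
```

```bash
python3 -m handwheel '[[0,0,-0.7,0,0,-1],[0,0,-0.7,0,0,-1],[0,0,-0.7,0,0,-1],[0,0,-0.7,0,0,-1],[0,0,-0.7,0,0,-1],[0,0,-0.7,0,0,-1],[0,0,-0.7,0,0,-1],[0,0,-0.7,0,0,-1]]' 1 25
cat >> h.py <<'E'
def go(x,y,z,deg=None):
    "print steps in units of 0.02 m (tool axes) and 4 deg turn about tool z"
    o=observe(); r=R.from_rotvec(o["ee_rot"]); M=r.as_matrix()
    a=np.degrees(np.arctan2(M[1,1],M[0,1]))
    v=r.inv().apply(np.array([x,y,z])-o["position"])/.02
    tilt=np.degrees(R.from_matrix(M.T@np.c_[M[:,0],M[:,1],M[:,2]]).magnitude())
    ax=r.inv().apply(np.cross(M[:,2],[0,0,-1]))
    s=f"pos {o['position'].round(4)} closing {a:.1f} steps {v.round(2)} tilt(4deg) {(np.degrees(ax)/4).round(2)}"
    if deg is not None: s+=f" turn {-((deg-a+90)%180-90)/4:.2f}"
    print(s, "j7 %.2f F %s w %.3f g %.1f t %.1f"%(o['joints'][6],o['force'].round(1),o['width'],o['gripper_force'],o['clock']))
E
python3 -c "
from h import *
go(.6474,-.0863,.30,96)"
```

```text
clock: 2.27
position: [0.274, 0.5616, 0.3046]
ee_rot: [0.17, -3.137, -0.0]
force: [0.3, -0.1, -0.2]
width: 0.999
gripper_force: 0.0
pos [0.274  0.5616 0.3046] closing 96.2 steps [-15.07 -34.22   0.23] tilt(4deg) [ 0. -0. -0.] turn 0.05 j7 0.45 F [ 0.3 -0.1 -0.2] w 0.999 g 0.0 t 2.3
```

```bash

python3 -m handwheel '[[-0.43,-0.98,0,0,0,0],[-0.43,-0.98,0,0,0,0],[-0.43,-0.98,0,0,0,0],[-0.43,-0.98,0,0,0,0],[-0.43,-0.98,0,0,0,0],[-0.43,-0.98,0,0,0,0],[-0.43,-0.98,0,0,0,0],[-0.43,-0.98,0,0,0,0]]' >/dev/null
python3 -m handwheel '[[-0.43,-0.98,0,0,0,0],[-0.43,-0.98,0,0,0,0],[-0.43,-0.98,0,0,0,0],[-0.43,-0.98,0,0,0,0],[-0.43,-0.98,0,0,0,0],[-0.43,-0.98,0,0,0,0],[-0.43,-0.98,0,0,0,0],[-0.43,-0.98,0,0,0,0]]' >/dev/null
python3 -m handwheel '[[-0.43,-0.98,0,0,0,0],[-0.43,-0.98,0,0,0,0],[-0.43,-0.98,0,0,0,0],[-0.43,-0.98,0,0,0,0],[-0.43,-0.98,0,0,0,0],[-0.43,-0.98,0,0,0,0],[-0.43,-0.98,0,0,0,0],[-0.43,-0.98,0,0,0,0]]'
python3 - <<'E'
from h import *
t=cal("top");print(pots(t));go(.6474,-.0863,.3,96)
cv2.imwrite("pics/t1.png",t["image"][:,:,::-1])
E
```

```text
clock: 4.27
position: [0.5288, 0.1145, 0.3039]
ee_rot: [-0.164, 3.137, 0.0]
force: [-1.4, -0.6, -0.4]
width: 1.0
gripper_force: 0.0
{'green': [(array([ 0.4616, -0.1972]), 126), (array([ 0.4794, -0.1662]), 10)], 'blue': [(array([ 0.6475, -0.0862]), 114)]}
pos [0.5308 0.1095 0.304 ] closing 95.7 steps [ -4.83 -10.32   0.23] tilt(4deg) [-0.04  0.02  0.  ] turn -0.07 j7 1.41 F [ 2.1 -3.8 -0.3] w 1.004 g 0.0 t 4.3
```

```bash

python3 -m handwheel '[[-0.44,-0.94,0,0,0,0],[-0.44,-0.94,0,0,0,0],[-0.44,-0.94,0,0,0,0],[-0.44,-0.94,0,0,0,0],[-0.44,-0.94,0,0,0,0],[-0.44,-0.94,0,0,0,0],[-0.44,-0.94,0,0,0,0],[-0.44,-0.94,0,0,0,0]]' >/dev/null
python3 -m handwheel '[[-0.44,-0.94,0.3,0,0,0],[-0.44,-0.94,0.6,0,0,0],[-0.43,-0.92,1,0,0,0],[0,0,1,0,0,0],[0,0,1,0,0,0],[0,0,1,0,0,0],[0,0,1,0,0,0],[0,0,0,0,0,0]]' 
python3 - <<'E'
from h import *
t=cal("top");print(pots(t));go(.6474,-.0863,.042,96)
E
```

```text
clock: 5.65
position: [0.6436, -0.0791, 0.1817]
ee_rot: [0.164, -3.131, -0.001]
force: [0.7, 0.3, 0.1]
width: 0.998
gripper_force: 0.0
{'green': [], 'blue': []}
pos [ 0.6446 -0.0793  0.184 ] closing 96.0 steps [-0.13 -0.37  7.1 ] tilt(4deg) [ 0.01 -0.06  0.  ] turn 0.00 j7 1.83 F [0.3 0.3 1.3] w 1.001 g 0.0 t 5.7
```

```bash

python3 -m handwheel '[[-0.13,-0.37,0.5,0,0,0],[0,0,1,0,0,0],[0,0,1,0,0,0],[0,0,1,0,0,0],[0,0,1,0,0,0],[0,0,1,0,0,0],[0,0,1,0,0,0],[0,0,0.6,0,0,0]]' 
python3 -m handwheel '[[0,0,0,0,0,0],[0,0,0,0,0,0],[0,0,0,0,0,0],[0,0,0,0,0,0],[0,0,0,0,0,0],[0,0,0,0,0,0],[0,0,0,0,0,0],[0,0,0,0,0,0]]' 0 25
python3 - <<'E'
from h import *
go(.6474,-.0863,.042,96)
E
```

```text
clock: 6.37
position: [0.6496, -0.0873, 0.0428]
ee_rot: [-0.164, 3.137, -0.0]
force: [-0.7, -0.1, 0.1]
width: 1.001
gripper_force: 0.0
clock: 7.03
position: [0.6515, -0.081, 0.0467]
ee_rot: [-0.169, 3.133, 0.01]
force: [-5.1, 16.2, 25.2]
width: 0.47
gripper_force: 12.6
pos [ 0.6515 -0.081   0.0467] closing 96.2 steps [ 0.23 -0.24  0.23] tilt(4deg) [ 0.09  0.06 -0.  ] turn 0.05 j7 1.88 F [-5.1 16.2 25.2] w 0.470 g 12.6 t 7.0
```

```bash
python3 - <<'E'
from h import *
s=cal("scene");cv2.imwrite("pics/s1.png",cv2.resize(s["image"][150:330,200:460,::-1],None,fx=3,fy=3,interpolation=2))
go(.6474,-.0863,.042,96)
E
```

```text
pos [ 0.6519 -0.0801  0.0472] closing 96.2 steps [ 0.26 -0.28  0.26] tilt(4deg) [ 0.1   0.08 -0.  ] turn 0.06 j7 1.88 F [-4.4 18.  29.5] w 0.429 g 14.5 t 7.1
```

View pics/s1.png

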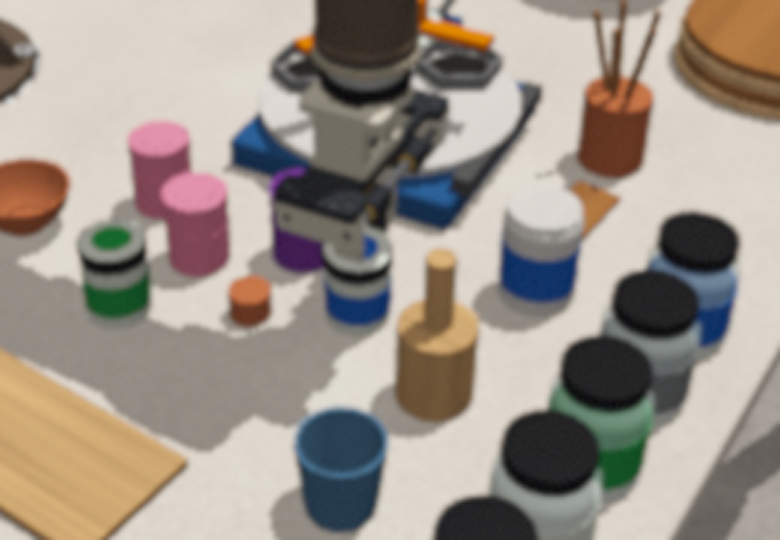

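The pot looks off-centre between the fingers: the chord is about 40 mm, so it may have been knocked. I'll open, rise and remeasure.

```bash

python3 -m handwheel '[[0,0,0,0,0,0],[0,0,0,0,0,0],[0,0,0,0,0,0],[0,0,0,0,0,0],[0,0,0,0,0,0],[0,0,0,0,0,0]]' 1 25
python3 -m handwheel '[[0,0,-1,0,0,0],[0,0,-1,0,0,0],[0,0,-1,0,0,0],[0,0,-1,0,0,0],[0,0,-1,0,0,0],[0,0,-1,0,0,0],[1,0,-1,0,0,0],[1,0,-1,0,0,0]]' 
python3 -m handwheel '[[1,0.5,0,0,0,0],[1,0.5,0,0,0,0],[1,0.5,0,0,0,0],[1,0.5,0,0,0,0],[1,0.5,0,0,0,0],[1,0.5,0,0,0,0],[1,0.5,0,0,0,0],[1,0.5,0,0,0,0]]' 
python3 - <<'E'
from h import *
t=cal("top");print(pots(t));go(.6474,-.0863,.042,96)
s=cal("scene")
for bx,C in(((300,220,345,270),B),((220,220,260,240),G)): print([ (c.round(1),a,onz(c,s,.08).round(4)) for c,a in blob(s,*C,bx,3)])
cv2.imwrite("pics/t2.png",np.hstack([cv2.resize(t["image"][120:280,290:470,::-1],(450,400)),cv2.resize(s["image"][200:300,220:360,::-1],(350,250))[:,:] if 0 else cv2.resize(s["image"][170:330,220:360,::-1],(350,400))]))
E
```

```text
clock: 7.58
position: [0.6505, -0.0878, 0.045]
ee_rot: [-0.163, 3.135, -0.002]
force: [-0.5, -0.7, 4.5]
width: 0.814
gripper_force: 2.6
clock: 8.25
position: [0.6094, -0.0914, 0.2044]
ee_rot: [0.164, -3.137, 0.001]
force: [0.8, 0.1, 1.3]
width: 0.997
gripper_force: 0.0
clock: 8.92
position: [0.441, -0.0284, 0.2038]
ee_rot: [-0.163, 3.137, -0.0]
force: [-0.5, 0.3, -0.1]
width: 1.0
gripper_force: 0.0
{'green': [(array([ 0.4621, -0.1974]), 122)], 'blue': [(array([ 0.6471, -0.0862]), 115)]}
pos [ 0.437  -0.0271  0.2035] closing 96.0 steps [-10.18  -4.05   8.04] tilt(4deg) [ 0.01 -0.04 -0.  ] turn -0.00 j7 1.65 F [-5.4  2.1 -1. ] w 1.001 g 0.0 t 9.0
[(array([318.9, 252.1]), 156, array([ 0.6898, -0.1545])), (array([319.2, 231.3]), 56, array([ 0.6459, -0.0852]))]
[(array([236.5, 229. ]), 62, array([ 0.4595, -0.1964]))]
```

View pics/t2.png

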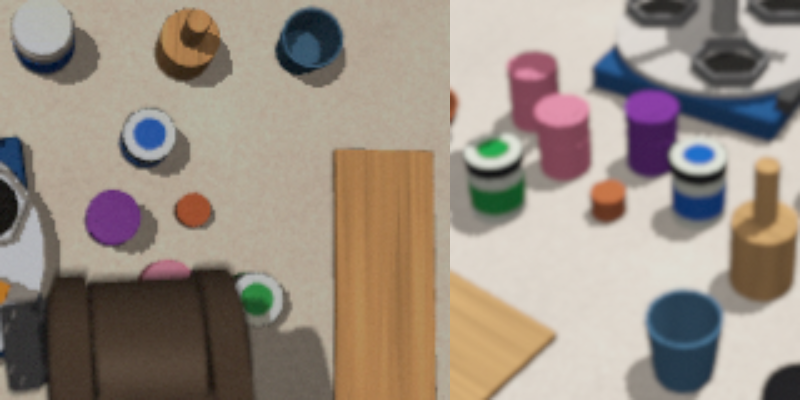

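```bash
python3 - <<'E'
from h import *
s=cal("scene");im=cv2.imread("pics/s1.png")
def P(p,c):
    q=(proj(p,s)-[200,150])*3; cv2.circle(im,tuple(int(v) for v in q),3,c,-1)
T=np.array([.6519,-.0801,.0472]);y=np.array([np.cos(np.radians(96.2)),np.sin(np.radians(96.2)),0])
P(T,(0,0,255))
for k,c in((.02,(0,255,255)),(-.02,(255,255,0)),(.03,(0,165,255)),(-.03,(255,0,255))):
    P(T+k*y,c)
    P(T+k*y+[0,0,.066],c)
cv2.imwrite("pics/s1b.png",cv2.resize(im[150:350,220:480],None,fx=3,fy=3))
E
```

```text
(no output)
```

View pics/s1b.png

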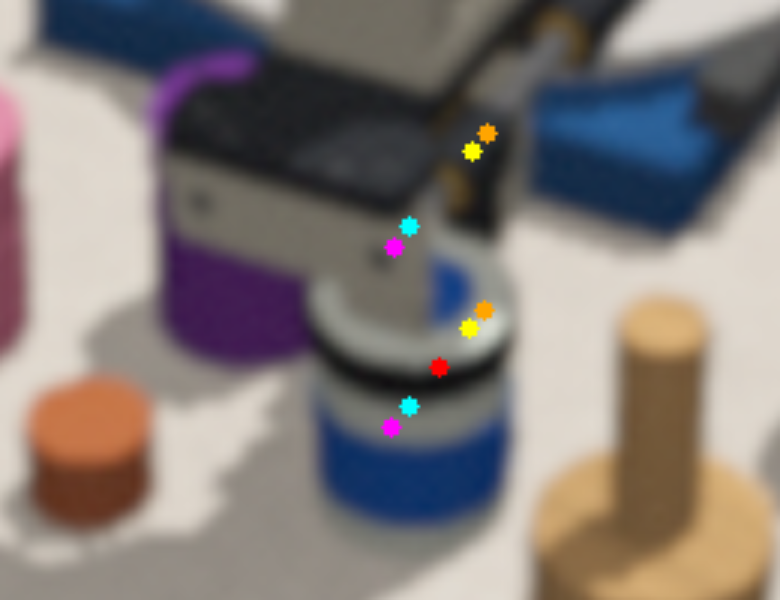

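```bash
python3 - <<'E'
from h import *
out=[]
o=observe();T=o["position"];r=R.from_rotvec(o["ee_rot"])
for n in("scene","top"):
    d=cal(n);im=d["image"][:,:,::-1].copy()
    c=proj(T,d).astype(int); x0,y0=max(c[0]-70,0),max(c[1]-80,0)
    im=cv2.resize(im[y0:y0+120,x0:x0+130],None,fx=3,fy=3,interpolation=2)
    for k,col in((0,(0,0,255)),(.046,(0,255,255)),(-.046,(255,255,0))):
        for b in(0,-.066):
            q=(proj(T+r.apply([0,k,b]),d)-[x0,y0])*3;cv2.circle(im,tuple(int(v) for v in q),3,col,-1)
    out.append(im)
cv2.imwrite("pics/tip.png",np.hstack(out))
E
```

```text
(no output)
```

View pics/tip.png

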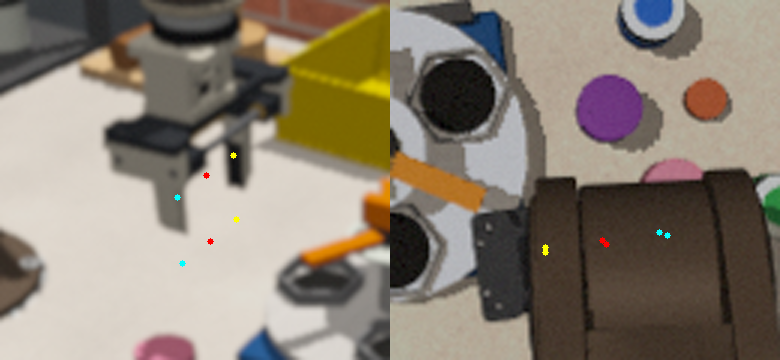

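```bash
python3 - <<'E'
from h import *
o=observe();T=o["position"];r=R.from_rotvec(o["ee_rot"]);s=cal("scene")
c=proj(T,s).astype(int);x0,y0=max(c[0]-70,0),max(c[1]-80,0)
near=np.array([172,228])/3+[x0,y0];far=np.array([238,185])/3+[x0,y0]
for k0 in(.05,.055,.06):
  for dy in(-.01,0,.01):
    f=lambda b:np.r_[proj(T+[b[0],dy,b[1]]+r.apply([0,-k0,0]),s)-near,proj(T+[b[0],dy,b[1]]+r.apply([0,k0,0]),s)-far]
    q=least_squares(f,[0,0]);print(k0,dy,q.x.round(4),q.fun.round(1))
im=cv2.imread("pics/scene0.png");T0=np.array([.2738,.5613,.1912]);r0=R.from_rotvec([-.7068,-3.0608,.002])
im0=cv2.resize(im[20:110,285:385],None,fx=4,fy=4,interpolation=2)
for k,col in((0,(0,0,255)),(.055,(0,255,255)),(-.055,(255,255,0))):
    q=(proj(T0+r0.apply([0,k,0]),s)-[285,20])*4;cv2.circle(im0,tuple(int(v) for v in q),3,col,-1)
im1=cv2.resize(s["image"][y0:y0+90,x0:x0+100,::-1],None,fx=4,fy=4,interpolation=2)
cv2.imwrite("pics/tip2.png",np.hstack([im0,im1]))
E
```

```text
0.05 -0.01 [0.0043 0.0427] [ 0.9  0.6 -0.9 -0.7]
0.05 0 [-0.0041  0.0358] [ 1.   0.5 -1.  -0.6]
0.05 0.01 [-0.0126  0.0288] [ 1.1  0.4 -1.2 -0.5]
0.055 -0.01 [0.0046 0.0429] [-0.1  1.4  0.1 -1.5]
0.055 0 [-0.0039  0.036 ] [ 0.   1.3 -0.  -1.4]
0.055 0.01 [-0.0123  0.0291] [ 0.1  1.2 -0.2 -1.3]
0.06 -0.01 [0.0048 0.0431] [-1.1  2.2  1.1 -2.3]
0.06 0 [-0.0036  0.0362] [-1.   2.1  1.  -2.1]
0.06 0.01 [-0.0121  0.0293] [-0.9  2.   0.8 -2. ]
```

View pics/tip2.png

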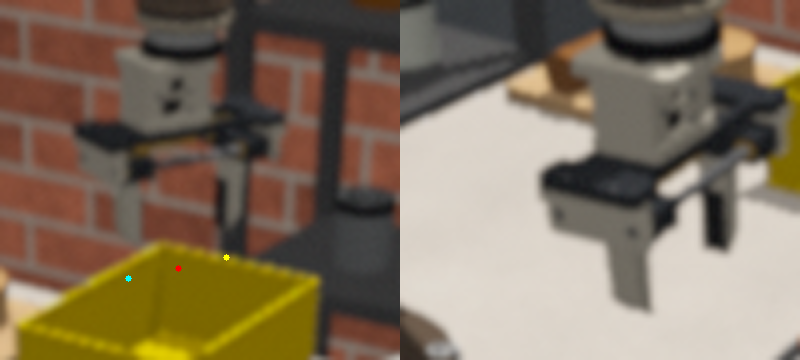

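The stated TCP lies about 36 mm beyond the visible fingertips in the start pose, the current pose and the failed grasp, where the fingertips landed on the lid. So the true tip is about reported z + 0.036. I apply that and retry.

```bash

python3 -m handwheel '[[-1,-0.4,0,0,0,0],[-1,-0.4,0,0,0,0],[-1,-0.4,0,0,0,0],[-1,-0.4,0,0,0,0],[-1,-0.4,0,0,0,0],[-1,-0.4,0,0,0,0],[-1,-0.4,0,0,0,0],[-1,-0.4,0,0,0,0]]' >/dev/null
python3 -m handwheel '[[-1,-0.4,0,0,0,0],[-1,-0.4,0,0,0,0],[-0.38,-0.05,0,0,0,0],[0,0,0,0,0,0],[0,0,0,0,0,0]]' >/dev/null
python3 - <<'E'
from h import *
go(.650,-.0863,.006,96)
E
```

```text
pos [ 0.6568 -0.0871  0.203 ] closing 96.0 steps [0.32 0.08 9.85] tilt(4deg) [-0.   -0.02  0.  ] turn -0.00 j7 1.85 F [-0.5  0.7 -0.4] w 1.000 g 0.0 t 10.3
```

```bash

python3 -m handwheel '[[0.32,0.08,1,0,0,0],[0,0,1,0,0,0],[0,0,1,0,0,0],[0,0,1,0,0,0],[0,0,1,0,0,0],[0,0,1,0,0,0],[0,0,1,0,0,0],[0,0,0.5,0,0,0]]' >/dev/null
python3 -m handwheel '[[0,0,0.5,0,0,0],[0,0,0.5,0,0,0],[0,0,0.5,0,0,0],[0,0,0.5,0,0,0],[0,0,0.35,0,0,0],[0,0,0,0,0,0]]'
python3 -m handwheel '[[0,0,0,0,0,0],[0,0,0,0,0,0],[0,0,0,0,0,0],[0,0,0,0,0,0],[0,0,0,0,0,0],[0,0,0,0,0,0],[0,0,0,0,0,0],[0,0,0,0,0,0]]' 0 25
python3 -m handwheel '[[0,0,0,0,0,0],[0,0,0,0,0,0]]'
python3 - <<'E'
from h import *
go(.650,-.0863,.006,96)
E
```

```text
clock: 11.47
position: [0.6496, -0.0859, 0.0052]
ee_rot: [0.164, -3.135, -0.0]
force: [-0.4, 0.9, 0.1]
width: 1.005
gripper_force: 0.0
clock: 12.13
position: [0.6508, -0.0853, 0.0073]
ee_rot: [-0.165, 3.137, 0.001]
force: [-1.4, 4.3, 5.4]
width: 0.646
gripper_force: 25.0
clock: 12.3
position: [0.6508, -0.0853, 0.0072]
ee_rot: [-0.165, 3.137, 0.001]
force: [-2.1, 3.7, 4.8]
width: 0.649
gripper_force: 25.0
pos [ 0.6508 -0.0853  0.0072] closing 96.0 steps [ 0.05 -0.04  0.06] tilt(4deg) [ 0.01  0.01 -0.  ] turn 0.01 j7 1.89 F [-2.1  3.7  4.8] w 0.649 g 25.0 t 12.3
```

```bash

python3 -m handwheel '[[0,0,-0.5,0,0,0],[0,0,-1,0,0,0],[0,0,-1,0,0,0],[0,0,-1,0,0,0],[0,0,-1,0,0,0],[0,0,-1,0,0,0],[0,0,-1,0,0,0],[0,0,-1,0,0,0]]'
python3 -m handwheel '[[0.4,0.4,-1,0,0,0],[0.67,0.97,-1,0,0,0],[0.67,0.97,-0.5,0,0,0],[0.67,0.97,0,0,0,0],[0.67,0.97,0,0,0,0],[0.67,0.97,0,0,0,0],[0.67,0.97,0,0,0,0],[0.67,0.97,0,0,0,0]]' >/dev/null
python3 -m handwheel '[[0.67,0.97,0,0,0,0],[0.67,0.97,0,0,0,0],[0.67,0.97,0,0,0,0],[0.67,0.97,0,0,0,0],[0.67,0.97,0,0,0,0],[0.5,0.8,0,0,0,0],[0,0,0,0,0,0],[0,0,0,0,0,0]]' >/dev/null
python3 - <<'E'
from h import *
go(.435,.164,.066,96)
E
```

```text
clock: 12.97
position: [0.6498, -0.0869, 0.1578]
ee_rot: [0.163, -3.136, 0.001]
force: [0.1, -0.2, -4.3]
width: 0.651
gripper_force: 25.0
pos [0.4453 0.1507 0.207 ] closing 96.1 steps [0.44 0.72 7.05] tilt(4deg) [-0.01 -0.    0.  ] turn 0.02 j7 1.27 F [ 0.4 -0.7 -3.4] w 0.652 g 25.0 t 14.3
```

```bash

python3 -m handwheel '[[0.44,0.72,0,0,0,0],[0,0,1,0,0,0],[0,0,1,0,0,0],[0,0,1,0,0,0],[0,0,0.6,0,0,0],[0,0,0,0,0,0],[0,0,0,0,0,0]]'
python3 - <<'E'
from h import *
go(.435,.164,.066,96)
s=cal("scene");t=cal("top")
cv2.imwrite("pics/b0.png",np.hstack([cv2.resize(s["image"][110:230,250:410,::-1],(480,360),interpolation=2),cv2.resize(t["image"][180:280,200:320,::-1],(320,360))[:, :320]]))
E
```

```text
clock: 14.88
position: [0.4359, 0.1627, 0.1347]
ee_rot: [0.161, -3.136, 0.002]
force: [0.3, -0.6, -3.3]
width: 0.651
gripper_force: 25.0
pos [0.4359 0.1627 0.1347] closing 95.9 steps [0.03 0.07 3.43] tilt(4deg) [-0.02 -0.02 -0.  ] turn -0.03 j7 1.25 F [ 0.3 -0.6 -3.3] w 0.651 g 25.0 t 14.9
```

View pics/b0.png

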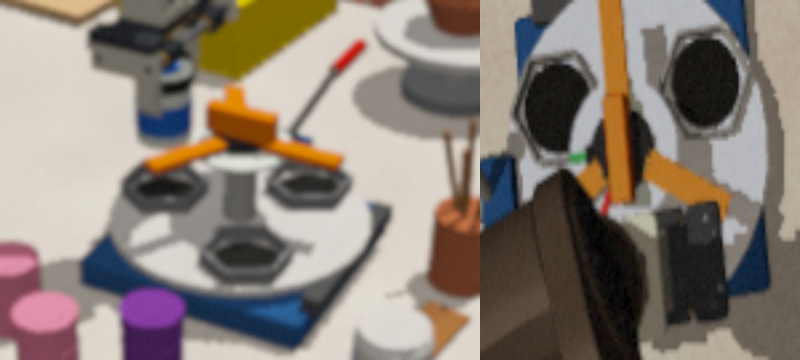

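The blue pot is held upright over the front bay, clear of the orange arms. Lowering it now.

```bash

python3 -m handwheel '[[0.03,0.05,0.5,0,0,0],[0,0,0.5,0,0,0],[0,0,0.5,0,0,0],[0,0,0.5,0,0,0],[0,0,0.5,0,0,0],[0,0,0.5,0,0,0],[0,0,0.25,0,0,0],[0,0,0,0,0,0]]'
python3 -m handwheel '[[0,0,0.1,0,0,0],[0,0,0.1,0,0,0],[0,0,0,0,0,0]]'
python3 - <<'E'
from h import *
go(.435,.164,.066,96)
E
```

```text
clock: 15.65
position: [0.4351, 0.1648, 0.0698]
ee_rot: [0.164, -3.137, 0.0]
force: [-0.2, 0.0, -2.7]
width: 0.65
gripper_force: 25.0
clock: 15.9
position: [0.4353, 0.1651, 0.0661]
ee_rot: [-0.164, 3.137, 0.001]
force: [0.2, 0.2, -3.3]
width: 0.65
gripper_force: 25.0
pos [0.4353 0.1651 0.0661] closing 96.0 steps [ 0.02 -0.05  0.01] tilt(4deg) [0.   0.01 0.  ] turn -0.00 j7 1.27 F [ 0.2  0.2 -3.3] w 0.650 g 25.0 t 15.9
```

```bash

python3 -m handwheel '[[0,0,0.1,0,0,0],[0,0,0.05,0,0,0],[0,0,0,0,0,0]]'
python3 -m handwheel '[[0,0,0,0,0,0],[0,0,0,0,0,0],[0,0,0,0,0,0],[0,0,0,0,0,0],[0,0,-0.5,0,0,0],[0,0,-0.5,0,0,0],[0,0,-1,0,0,0],[0,0,-1,0,0,0]]' 0.85
python3 -m handwheel '[[0.5,-0.5,-1,0,0,1],[0.5,-1,-1,0,0,1],[0.5,-1,-1,0,0,1],[0.5,-1,-0.5,0,0,1],[0.5,-1,0,0,0,1],[0.5,-1,0,0,0,1],[0.5,-1,0,0,0,1],[0.5,-1,0,0,0,1]]'
python3 - <<'E'
from h import *
t=cal("top");s=cal("scene")
print(pots(t),pots(t,(240,220,290,280)));go(.462,-.197,.006,0)
print([(c.round(1),a,onz(c,s,.137).round(4)) for c,a in blob(s,*B,(270,130,340,200),3)])
E
```

```text
clock: 16.15
position: [0.4354, 0.1652, 0.0638]
ee_rot: [-0.164, 3.136, 0.001]
force: [-2.6, -0.9, 9.2]
width: 0.65
gripper_force: 25.0
clock: 16.82
position: [0.4344, 0.1647, 0.1231]
ee_rot: [0.164, -3.136, 0.001]
force: [1.0, 0.3, -1.4]
width: 0.847
gripper_force: 0.0
clock: 17.48
position: [0.3331, 0.0286, 0.1928]
ee_rot: [0.713, 3.059, 0.0]
force: [1.0, 0.3, 1.1]
width: 0.852
gripper_force: 0.0
{'green': [(array([ 0.4618, -0.1973]), 126), (array([ 0.4823, -0.1696]), 3)], 'blue': []} {'green': [], 'blue': [(array([0.4287, 0.1719]), 134)]}
pos [0.3311 0.0275 0.1926] closing 63.7 steps [-10.85  -7.16   9.32] tilt(4deg) [-0.01 -0.02  0.  ] turn 15.93 j7 0.84 F [0.4 0.7 0.1] w 0.847 g 0.0 t 17.6
[(array([305.1, 170.3]), 116, array([0.4944, 0.0721])), (array([284.9, 195.8]), 86, array([ 0.5245, -0.0682])), (array([304.5, 152.1]), 22, array([0.43 , 0.163]))]
```

```bash

python3 -m handwheel '[[-1,-0.6,0,0,0,0],[-1,-0.6,0,0,0,0],[-1,-0.6,0,0,0,0],[-1,-0.6,0,0,0,0],[-1,-0.6,0,0,0,0],[-1,-0.7,0,0,0,0],[-1,-0.7,0,0,0,0],[-1,-0.7,0,0,0,0]]' 1 >/dev/null
python3 -m handwheel '[[0,0,0,0,0,1],[0,0,0,0,0,1],[0,0,0,0,0,1],[0,0,0,0,0,1],[0,0,0,0,0,1],[0,0,0,0,0,1],[0,0,0,0,0,1],[0,0,0,0,0,1]]' >/dev/null
python3 -m handwheel '[[0,0,0,0,0,1],[0,0,0,0,0,1],[0,0,0,0,0,1],[0,0,0,0,0,1],[0,0,0,0,0,1],[0,0,0,0,0,1],[0,0,0,0,0,1],[0,0,0,0,0,1]]' >/dev/null
python3 - <<'E'
from h import *
go(.463,-.197,.006,0)
s=cal("scene");print([(c.round(1),a,onz(c,s,.08).round(4)) for c,a in blob(s,*G,(220,220,260,240),2)])
E
```

```text
pos [ 0.4334 -0.1321  0.1928] closing -0.1 steps [-3.24  1.48  9.34] tilt(4deg) [ 0.  0. -0.] turn -0.03 j7 0.32 F [ 0.4  0.2 -0.1] w 0.998 g 0.0 t 19.6
[(array([236.6, 229. ]), 65, array([ 0.4598, -0.1964]))]
```

```bash

python3 -m handwheel '[[-0.8,0.37,0,0,0,0],[-0.8,0.37,0,0,0,0],[-0.8,0.37,0.5,0,0,0],[-0.84,0.37,1,0,0,0],[0,0,1,0,0,0],[0,0,1,0,0,0],[0,0,1,0,0,0],[0,0,0,0,0,0]]' >/dev/null
python3 - <<'E'
from h import *
go(.462,-.197,.006,0)
E
python3 -m handwheel '[[0,0,1,0,0,0],[0,0,1,0,0,0],[0,0,0.7,0,0,0],[0,0,0.7,0,0,0],[0,0,0.7,0,0,0],[0,0,0.5,0,0,0],[0,0,0.2,0,0,0],[0,0,0,0,0,0]]' 1
python3 -m handwheel '[[0,0,0,0,0,0],[0,0,0,0,0,0],[0,0,0,0,0,0],[0,0,0,0,0,0],[0,0,0,0,0,0],[0,0,0,0,0,0],[0,0,0,0,0,0],[0,0,0,0,0,0]]' 0 25
python3 - <<'E'
from h import *
go(.462,-.197,.006,0)
E
```

```text
pos [ 0.4607 -0.1962  0.0997] closing 0.1 steps [-0.05  0.09  4.68] tilt(4deg) [-0.07 -0.01  0.  ] turn 0.04 j7 0.62 F [-1.   0.4 -0.2] w 1.000 g 0.0 t 20.3
clock: 20.97
position: [0.4624, -0.197, 0.0066]
ee_rot: [-2.22, -2.222, 0.0]
force: [-0.4, 0.8, 0.4]
width: 0.995
gripper_force: 0.0
clock: 21.63
position: [0.4621, -0.1971, 0.0071]
ee_rot: [-2.221, -2.221, -0.0]
force: [-1.7, 0.6, 5.7]
width: 0.653
gripper_force: 25.0
pos [ 0.4621 -0.1971  0.0071] closing -0.0 steps [ 0.   -0.01  0.05] tilt(4deg) [-0. -0.  0.] turn -0.00 j7 0.74 F [-1.7  0.6  5.7] w 0.653 g 25.0 t 21.6
```

```bash

python3 -m handwheel '[[0,0,-0.5,0,0,0],[0,0,-1,0,0,-1],[0,0,-1,0,0,-1],[0,0,-1,0,0,-1],[0,0,-1,0,0,-1],[0,0,-1,0,0,-1],[0,0,-1,0,0,-1],[0,0,-1,0,0,-1]]'
python3 -m handwheel '[[0,0,-1,0,0,-1],[0,0,-0.5,0,0,-1],[0,0,0,0,0,0],[0,0,0,0,0,0]]' >/dev/null
python3 - <<'E'
from h import *
go(.574,.1002,.066,36)
E
```

```text
clock: 22.3
position: [0.4619, -0.1972, 0.1583]
ee_rot: [1.614, 2.695, -0.001]
force: [-0.1, -0.0, -3.0]
width: 0.651
gripper_force: 25.0
pos [ 0.4624 -0.1972  0.1872] closing 35.9 steps [ 8.78 13.23  6.07] tilt(4deg) [0.01 0.01 0.  ] turn -0.03 j7 1.08 F [-0.5  0.1 -1.8] w 0.647 g 25.0 t 22.6
```

```bash

python3 -m handwheel '[[0.63,0.95,0,0,0,0],[0.63,0.95,0,0,0,0],[0.63,0.95,0,0,0,0],[0.63,0.95,0,0,0,0],[0.63,0.95,0,0,0,0],[0.63,0.95,0,0,0,0],[0.63,0.95,0,0,0,0],[0.63,0.95,0,0,0,0]]' >/dev/null
python3 -m handwheel '[[0.63,0.95,0,0,0,0],[0.63,0.95,0,0,0,0],[0.63,0.95,0,0,0,0],[0.63,0.95,0,0,0,0],[0.63,0.95,0,0,0,0],[0.63,0.85,0,0,0,0],[0,0,0,0,0,0],[0,0,0,0,0,0]]' >/dev/null
python3 - <<'E'
from h import *
go(.574,.1002,.066,36)
E
```

```text
pos [0.5714 0.102  0.1851] closing 36.0 steps [-0.15  0.07  5.95] tilt(4deg) [-0.04 -0.01 -0.  ] turn 0.01 j7 0.51 F [-0.9 -0.2 -1.8] w 0.649 g 25.0 t 24.0
```

```bash

python3 -m handwheel '[[-0.1,0.03,0.8,0,0,0],[0,0,0.8,0,0,0],[0,0,0.8,0,0,0],[0,0,0.8,0,0,0],[0,0,0.8,0,0,0],[0,0,0.7,0,0,0],[0,0,0.5,0,0,0],[0,0,0,0,0,0]]'
python3 -m handwheel '[[0,0,0.4,0,0,0],[0,0,0.2,0,0,0],[0,0,0.1,0,0,0],[0,0,0.1,0,0,0],[0,0,0,0,0,0]]'
python3 - <<'E'
from h import *
go(.574,.1002,.066,36)
E
```

```text
clock: 24.63
position: [0.5719, 0.098, 0.0804]
ee_rot: [-1.428, -2.795, 0.005]
force: [-0.3, -0.9, -2.7]
width: 0.647
gripper_force: 25.0
clock: 25.05
position: [0.574, 0.0995, 0.0668]
ee_rot: [1.426, 2.799, 0.0]
force: [-0.6, -0.5, -2.2]
width: 0.646
gripper_force: 25.0
pos [0.574  0.0995 0.0668] closing 36.0 steps [0.03 0.02 0.04] tilt(4deg) [ 0.  0. -0.] turn -0.00 j7 0.57 F [-0.6 -0.5 -2.2] w 0.646 g 25.0 t 25.1
```

```bash

python3 -m handwheel '[[0,0,0.1,0,0,0],[0,0,0.1,0,0,0],[0,0,0,0,0,0]]'
python3 -m handwheel '[[0,0,0,0,0,0],[0,0,0,0,0,0],[0,0,0,0,0,0],[0,0,0,0,0,0],[0,0,-0.5,0,0,0],[0,0,-0.5,0,0,0],[0,0,-1,0,0,0],[0,0,-1,0,0,0]]' 0.85 
python3 -m handwheel '[[0,0,-1,0,0,0],[0,0,-1,0,0,0],[0,0,-1,0,0,0],[0,0,-1,0,0,-1],[0.5,-0.8,-1,0,0,-1],[0.5,-0.8,0,0,0,-1],[0.5,-0.8,0,0,0,-1],[0.5,-0.8,0,0,0,-1]]'
python3 -m handwheel '[[0.5,-0.8,0,0,0,-1],[0.5,-0.8,0,0,0,-1],[0.5,-0.8,0,0,0,-1],[0,-0.8,0,0,0,-1],[0,-0.8,0,0,0,-1],[0,-0.8,0,0,0,-1],[0,-0.8,0,0,0,-1],[0,-0.8,0,0,0,-1]]'
python3 - <<'E'
from h import *
t=cal("top");go(.521,.173,.122,96)
x0,y0=200,165
im=cv2.resize(t["image"][y0:285,x0:330,::-1],None,fx=5,fy=5,interpolation=2);cv2.imwrite("pics/col.png",im)
E
```

```text
clock: 25.3
position: [0.5743, 0.0996, 0.0639]
ee_rot: [1.426, 2.799, 0.002]
force: [-3.7, -0.7, 7.9]
width: 0.653
gripper_force: 25.0
clock: 25.97
position: [0.5738, 0.0993, 0.1241]
ee_rot: [-1.427, -2.799, 0.001]
force: [0.3, -0.3, -0.4]
width: 0.851
gripper_force: 0.0
clock: 26.63
position: [0.5005, 0.0813, 0.2243]
ee_rot: [0.913, 3.004, 0.002]
force: [0.6, 0.3, -0.3]
width: 0.848
gripper_force: 0.0
clock: 27.3
position: [0.4316, -0.0234, 0.224]
ee_rot: [0.05, 3.14, 0.001]
force: [0.2, -0.1, -0.4]
width: 0.852
gripper_force: 0.0
pos [ 0.4313 -0.0267  0.2241] closing 88.3 steps [-4.18 10.12  5.1 ] tilt(4deg) [-0.01  0.02  0.  ] turn -1.92 j7 1.52 F [-0.7 -3.2  0.3] w 0.848 g 0.0 t 27.4
```

View pics/col.png

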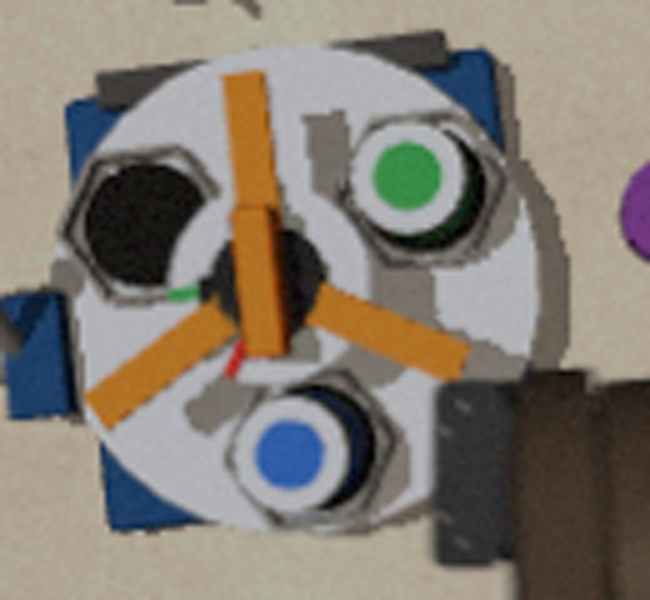

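The view shows both pots seated in their bays: green (281,200) and blue (258,256). The collar is open, and the grip bar runs from (251,206) to (253,236).

```bash
python3 - <<'E'
from h import *
t=cal("top")
P=[onz(np.array(p)/5+[199.6,164.6],t,.184) for p in((255,206),(266,355))]
print(P,np.mean(P,0));v=P[0]-P[1];print(np.hypot(*v),np.degrees(np.arctan2(v[1],v[0])))
c=np.mean(P,0);go(*c,.24,96)
E
```

```text
[array([0.55669167, 0.17094959]), array([0.48322341, 0.16649523])] [0.51995754 0.16872241]
0.07360316703000531 3.4695817817780132
pos [ 0.4316 -0.0251  0.224 ] closing 87.9 steps [-4.06  9.85 -0.79] tilt(4deg) [-0.    0.02  0.  ] turn -2.03 j7 1.51 F [0.5 0.5 0.1] w 0.847 g 0.0 t 27.4
```

```bash

python3 -m handwheel '[[-0.4,1,-0.1,0,0,-1],[-0.4,1,-0.1,0,0,-0.8],[-0.4,1,-0.1,0,0,0],[-0.4,1,-0.1,0,0,0],[-0.4,1,0,0,0,0],[-0.4,1,0,0,0,0],[-0.4,1,0,0,0,0],[-0.4,1,0,0,0,0]]' 0.5 >/dev/null
python3 -m handwheel '[[-0.4,1,0,0,0,0],[-0.4,0.8,0,0,0,0],[0,0,0,0,0,0],[0,0,0,0,0,0]]' >/dev/null
python3 - <<'E'
from h import *
go(.5205,.171,.123,95)
E
```

```text
pos [0.4971 0.1812 0.2308] closing 95.4 steps [-1.12 -0.62  5.39] tilt(4deg) [ 0. -0.  0.] turn 0.10 j7 1.27 F [-0.5 -0.3 -0.1] w 0.499 g 0.0 t 28.4
```

```bash

python3 -m handwheel '[[-0.56,-0.31,0.5,0,0,0],[-0.56,-0.31,0.8,0,0,0],[0,0,0.8,0,0,0],[0,0,0.8,0,0,0],[0,0,0.8,0,0,0],[0,0,0.7,0,0,0],[0,0,0.5,0,0,0],[0,0,0.3,0,0,0]]'
python3 -m handwheel '[[0,0,0.1,0,0,0],[0,0,0,0,0,0]]'
python3 - <<'E'
from h import *
go(.5205,.171,.123,95)
E
python3 -m handwheel '[[0,0,0,0,0,0],[0,0,0,0,0,0],[0,0,0,0,0,0],[0,0,0,0,0,0],[0,0,0,0,0,0],[0,0,0,0,0,0],[0,0,0,0,0,0]]' 0 20
python3 - <<'E'
from h import *
go(.5205,.171,.123,95)
E
```

```text
clock: 29.07
position: [0.5204, 0.1673, 0.1255]
ee_rot: [0.141, -3.137, 0.001]
force: [-0.5, 0.1, 0.3]
width: 0.501
gripper_force: 0.0
clock: 29.23
position: [0.5209, 0.168, 0.1247]
ee_rot: [0.142, -3.138, 0.0]
force: [0.3, 0.4, -0.5]
width: 0.499
gripper_force: 0.0
pos [0.5209 0.168  0.1247] closing 95.2 steps [0.01 0.15 0.08] tilt(4deg) [-0. -0.  0.] turn 0.04 j7 1.34 F [ 0.3  0.4 -0.5] w 0.499 g 0.0 t 29.2
clock: 29.82
position: [0.5208, 0.1732, 0.1255]
ee_rot: [-0.149, 3.136, 0.008]
force: [-0.3, 12.2, -1.7]
width: 0.213
gripper_force: 20.0
pos [0.5208 0.1732 0.1255] closing 95.4 steps [ 0.03 -0.11  0.12] tilt(4deg) [0.07 0.03 0.  ] turn 0.11 j7 1.34 F [-0.3 12.2 -1.7] w 0.213 g 20.0 t 29.8
```

```bash

python3 -m handwheel '[[0,0.15,0,0,0,0],[0,0.13,0,0,0,0],[0,0,0,0,0,0]]'
python3 -m handwheel '[[0,0,0,0,0,-0.6],[0,0,0,0,0,-0.6],[0,0,0,0,0,-0.6],[0,0,0,0,0,-0.6],[0,0,0,0,0,-0.6],[0,0,0,0,0,-0.6],[0,0,0,0,0,-0.6],[0,0,0,0,0,-0.6]]'
python3 - <<'E'
from h import *
go(.521,.174,.123,156)
E
```

```text
clock: 30.07
position: [0.5208, 0.1732, 0.1254]
ee_rot: [-0.142, 3.137, -0.001]
force: [-0.2, -2.4, 4.1]
width: 0.217
gripper_force: 20.0
clock: 30.73
position: [0.5207, 0.1736, 0.1254]
ee_rot: [-0.665, 3.07, 0.0]
force: [-0.5, -1.3, 4.0]
width: 0.217
gripper_force: 20.0
pos [0.5207 0.1736 0.1254] closing 114.4 steps [-0.02  0.01  0.12] tilt(4deg) [-0.    0.01 -0.  ] turn -10.39 j7 1.63 F [-0.5 -1.3  4. ] w 0.217 g 20.0 t 30.7
```

```bash

python3 -m handwheel '[[0,0,0,0,0,-0.7],[0,0,0,0,0,-0.7],[0,0,0,0,0,-0.7],[0,0,0,0,0,-0.7],[0,0,0,0,0,-0.7],[0,0,0,0,0,-0.7],[0,0,0,0,0,-0.7],[0,0,0,0,0,-0.7]]' >/dev/null
python3 -m handwheel '[[0,0,0,0,0,-0.7],[0,0,0,0,0,-0.7],[0,0,0,0,0,-0.7],[0,0,0,0,0,-0.7],[0,0,0,0,0,-0.7],[0,0,0,0,0,-0.7],[0,0,0,0,0,-0.45],[0,0,0,0,0,0]]'
python3 - <<'E'
from h import *
go(.521,.174,.123,155.4)
E
```

```text
clock: 32.07
position: [0.52, 0.1742, 0.1254]
ee_rot: [-1.699, 2.642, 0.001]
force: [-2.7, 0.6, 5.9]
width: 0.216
gripper_force: 20.0
pos [0.52   0.1742 0.1254] closing 155.5 steps [-0.01 -0.05  0.12] tilt(4deg) [ 0.01  0.01 -0.  ] turn 0.02 j7 2.27 F [-2.7  0.6  5.9] w 0.216 g 20.0 t 32.1
```

```bash

python3 -m handwheel '[[0,0,0,0,0,0],[0,0,0,0,0,0],[0,0,0,0,0,0],[0,0,0,0,0,0],[0,0,0,0,0,0],[0,0,-0.5,0,0,0],[0,0,-1,0,0,0],[0,0,-1,0,0,0]]' 0.5
python3 -m handwheel '[[0,0,-1,0,0,0],[0,0,-1,0,0,0],[0,0,-1,0,0,1],[0,0,-0.5,0,0,1],[0,0,0,0,0,1],[0,0,0,0,0,1],[0,0,0,0,0,1],[0,0,0,0,0,1]]' >/dev/null
python3 -m handwheel '[[0,0,0,0,0,1],[0,0,0,0,0,1],[0,0,0,0,0,1],[0,0,0,0,0,1],[0,0,0,0,0,1],[0,0,0,0,0,1],[0,0,0,0,0,1],[0,0,0,0,0,1]]' >/dev/null
python3 -m handwheel '[[1,1,0,0,0,1],[1,1,0,0,0,0],[1,1,0,0,0,0],[1,1,0,0,0,0],[1,1,0,0,0,0],[0,1,0,0,0,0],[0,1,0,0,0,0],[0,1,0,0,0,0]]'
python3 - <<'E'
from h import *
t=cal("top");s=cal("scene");go(.5388,.364,.2,95.5)
a=cv2.resize(t["image"][165:285,150:310,::-1],None,fx=3,fy=3,interpolation=2);b=cv2.resize(s["image"][110:230,270:390,::-1],None,fx=2.6,fy=3,interpolation=2)
cv2.imwrite("pics/lock.png",np.hstack([a,b]))
E
```

```text
clock: 32.73
position: [0.5198, 0.1737, 0.1755]
ee_rot: [1.696, -2.643, -0.0]
force: [0.4, 0.4, 0.3]
width: 0.499
gripper_force: 0.0
clock: 34.73
position: [0.404, 0.3233, 0.2459]
ee_rot: [-0.149, 3.137, 0.001]
force: [1.0, -0.2, -0.0]
width: 0.5
gripper_force: 0.0
pos [0.4032 0.3258 0.2455] closing 95.6 steps [-6.93  1.23  2.28] tilt(4deg) [ 0.03  0.   -0.  ] turn 0.04 j7 0.89 F [-0.3 -0.2 -0.4] w 0.498 g 0.0 t 34.8
```

View pics/lock.png

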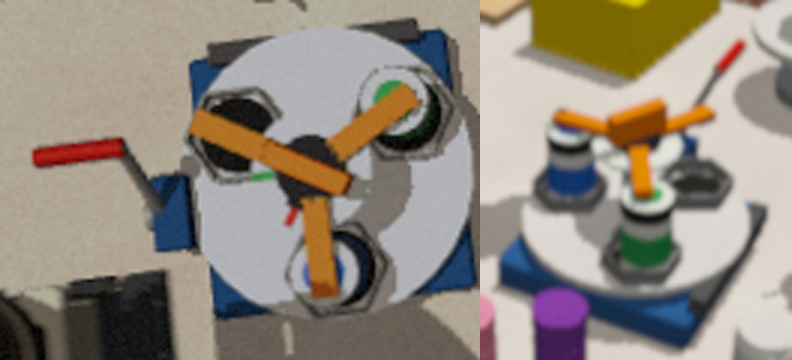

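The arms lie over both lids and the collar is locked. Next is the lever, whose red bar runs from (162,217) to (191,214). I turn the gripper to pinch across the mixer's x.

```bash

python3 -m handwheel '[[0,0,0,0,0,1],[0,0,0,0,0,1],[0,0,0,0,0,1],[0,0,0,0,0,1],[0,0,0,0,0,1],[0,0,0,0,0,1],[0,0,0,0,0,1],[0,0,0,0,0,1]]' 0.6 >/dev/null
python3 -m handwheel '[[0,0,0,0,0,1],[0,0,0,0,0,1],[0,0,0,0,0,1],[0,0,0,0,0,1],[0,0,0,0,0,1],[0,0,0,0,0,1],[0,0,0,0,0,1],[0,0,0,0,0,1]]' >/dev/null
python3 -m handwheel '[[0,0,0,0,0,1],[0,0,0,0,0,1],[0,0,0,0,0,1],[0,0,0,0,0,1],[0,0,0,0,0,1],[0,0,0,0,0,1],[0,0,0,0,0,0.5],[0,0,0,0,0,0]]' >/dev/null
python3 - <<'E'
from h import *
t=cal("top")
p,a=blob(t,*RED,(155,200,200,230))[0];print(p,a,onz(p,t,.1655))
A,B2=[onz(np.array(q),t,.1655) for q in((161.7,217.0),(190.5,213.8))];print(A,B2,np.hypot(*(A-B2)),np.degrees(np.arctan2(*(A-B2)[::-1])))
go(.5388,.3645,.111,5)
E
```

```text
[175.82051282 215.44230769] 156 [0.53869761 0.36447877]
[0.53565994 0.40090124] [0.54189336 0.32681663] 0.07434638526147808 94.80949019189805
pos [0.4046 0.3217 0.2453] closing 5.4 steps [1.49 6.88 6.72] tilt(4deg) [ 0. -0.  0.] turn 0.10 j7 -0.62 F [0.2 1.1 0.2] w 0.598 g 0.0 t 36.9
```

```bash

python3 -m handwheel '[[0.2,0.9,0,0,0,0],[0.2,0.9,0,0,0,0],[0.2,0.9,0,0,0,0],[0.2,0.9,0,0,0,0],[0.2,0.9,0,0,0,0],[0.2,0.9,0,0,0,0],[0.2,0.9,0.4,0,0,0],[0.1,0.6,0.4,0,0,0]]' 0.6 >/dev/null
python3 -m handwheel '[[0,0,0.6,0,0,0],[0,0,0.6,0,0,0],[0,0,0.6,0,0,0],[0,0,0,0,0,0]]' >/dev/null
python3 - <<'E'
from h import *
go(.5385,.366,.111,5)
E
```

```text
pos [0.5376 0.364  0.1899] closing 5.4 steps [0.11 0.07 3.95] tilt(4deg) [-0.06  0.03  0.  ] turn 0.11 j7 -0.47 F [-0.7 -1.2 -0.8] w 0.600 g 0.0 t 37.9
```

```bash

python3 -m handwheel '[[0.1,0,0.6,0,0,0],[0,0,0.6,0,0,0],[0,0,0.6,0,0,0],[0,0,0.6,0,0,0],[0,0,0.6,0,0,0],[0,0,0.5,0,0,0],[0,0,0.4,0,0,0],[0,0,0,0,0,0]]'
python3 - <<'E'
from h import *
go(.5385,.366,.111,5)
E
python3 -m handwheel '[[0,0,0,0,0,0],[0,0,0,0,0,0],[0,0,0,0,0,0],[0,0,0,0,0,0],[0,0,0,0,0,0],[0,0,0,0,0,0],[0,0,0,0,0,0],[0,0,0,0,0,0]]' 0 40
python3 - <<'E'
from h import *
go(.5385,.366,.111,5)
E
```

```text
clock: 38.55
position: [0.5379, 0.3664, 0.1126]
ee_rot: [-2.114, -2.323, 0.005]
force: [-0.4, 1.0, -0.6]
width: 0.602
gripper_force: 0.0
pos [0.5379 0.3664 0.1126] closing 5.4 steps [-0.02  0.03  0.08] tilt(4deg) [-0.04  0.02  0.  ] turn 0.10 j7 -0.46 F [-0.4  1.  -0.6] w 0.602 g 0.0 t 38.5
clock: 39.22
position: [0.5385, 0.3671, 0.1151]
ee_rot: [-2.114, -2.323, 0.0]
force: [-3.3, -0.3, 3.9]
width: 0.182
gripper_force: 40.0
pos [0.5385 0.3671 0.1151] closing 5.4 steps [-0.06 -0.    0.21] tilt(4deg) [-0.01 -0.    0.  ] turn 0.10 j7 -0.46 F [-3.3 -0.3  3.9] w 0.182 g 40.0 t 39.2
```

```bash

python3 -m handwheel '[[0,-0.33,-0.17,0,0,0],[0,-0.35,-0.15,0,0,0],[0,-0.35,-0.13,0,0,0],[0,-0.36,-0.1,0,0,0],[0,-0.37,-0.08,0,0,0],[0,-0.37,-0.06,0,0,0],[0,-0.37,-0.04,0,0,0],[0,-0.38,-0.01,0,0,0]]'
python3 - <<'E'
from h import *
go(.4813,.361,.127,5)
E
```

```text
clock: 39.88
position: [0.4886, 0.3624, 0.1331]
ee_rot: [2.113, 2.316, 0.02]
force: [14.1, -0.9, 13.8]
width: 0.185
gripper_force: 40.0
pos [0.4886 0.3624 0.1331] closing 5.2 steps [-0.04 -0.37  0.3 ] tilt(4deg) [ 0.19 -0.05  0.  ] turn 0.06 j7 -0.52 F [14.1 -0.9 13.8] w 0.185 g 40.0 t 39.9
```

```bash

python3 -m handwheel '[[0,-0.38,0.03,0,0,0],[0,-0.37,0.06,0,0,0],[0,-0.37,0.08,0,0,0],[0,-0.37,0.1,0,0,0],[0,-0.36,0.1,0,0,0],[0,-0.36,0.13,0,0,0],[0,-0.35,0.15,0,0,0],[0,-0.33,0.17,0,0,0]]'
python3 -m handwheel '[[0,-0.25,0.12,0,0,0],[0,-0.2,0.1,0,0,0],[0,0,0,0,0,0]]'
python3 - <<'E'
from h import *
go(.4239,.3570,.111,5)
t=cal("top");p,a=blob(t,*RED,(150,195,215,280))[0];print(p,a,onz(p,t,.1655))
s=cal("scene")
E
```

```text
clock: 40.55
position: [0.4291, 0.3567, 0.117]
ee_rot: [2.115, 2.318, 0.015]
force: [6.0, -5.5, 18.9]
width: 0.184
gripper_force: 40.1
clock: 40.8
position: [0.4236, 0.3563, 0.1136]
ee_rot: [2.114, 2.315, 0.023]
force: [14.9, -4.9, 22.1]
width: 0.183
gripper_force: 40.1
pos [0.4236 0.3563 0.1136] closing 5.2 steps [0.03 0.02 0.13] tilt(4deg) [ 0.22 -0.08 -0.  ] turn 0.05 j7 -0.60 F [14.9 -4.9 22.1] w 0.183 g 40.1 t 40.8
[188.96666667 260.86666667] 30 [0.42412346 0.33092412]
```

```bash

python3 -m handwheel '[[0,-0.15,0.08,0,0,0],[0,-0.15,0.08,0,0,0],[0,-0.1,0.05,0,0,0],[0,0,0,0,0,0]]'
```

```text
clock: 41.23
position: [0.4232, 0.3566, 0.1129]
ee_rot: [2.115, 2.308, 0.042]
force: [27.9, -9.5, 37.8]
width: 0.186
gripper_force: 40.1
```

```bash

python3 -m handwheel '[[0,0.12,-0.06,0,0,0],[0,0.12,-0.06,0,0,0],[0,0.12,-0.06,0,0,0],[0,0.12,-0.06,0,0,0],[0,0.12,-0.06,0,0,0],[0,0.12,-0.06,0,0,0],[0,0.12,-0.06,0,0,0]]'
python3 -m handwheel '[[0,0.16,-0.09,0,0,0],[0,0.17,-0.08,0,0,0],[0,0.17,-0.08,0,0,0],[0,0.17,-0.07,0,0,0],[0,0.17,-0.06,0,0,0],[0,0.18,-0.06,0,0,0],[0,0.18,-0.05,0,0,0],[0,0.18,-0.05,0,0,0]]'
python3 -m handwheel '[[0,0.18,-0.04,0,0,0],[0,0.18,-0.04,0,0,0],[0,0.19,-0.03,0,0,0],[0,0.19,-0.03,0,0,0],[0,0.19,-0.02,0,0,0],[0,0.19,-0.02,0,0,0],[0,0.19,-0.01,0,0,0],[0,0.19,0,0,0,0]]'
python3 -m handwheel '[[0,0.19,0,0,0,0],[0,0.19,0.01,0,0,0],[0,0.19,0.02,0,0,0],[0,0.19,0.02,0,0,0],[0,0.19,0.03,0,0,0],[0,0.19,0.03,0,0,0],[0,0.18,0.04,0,0,0],[0,0.18,0.04,0,0,0]]'
python3 - <<'E'
from h import *
go(.5385,.3671,.1151,5)
E
```

```text
clock: 41.82
position: [0.4273, 0.3564, 0.1158]
ee_rot: [2.115, 2.32, 0.01]
force: [2.5, -3.5, 15.2]
width: 0.182
gripper_force: 40.0
clock: 42.48
position: [0.4526, 0.3588, 0.1238]
ee_rot: [2.114, 2.322, 0.003]
force: [5.5, 0.9, -4.4]
width: 0.183
gripper_force: 40.0
clock: 43.15
position: [0.4818, 0.3613, 0.1275]
ee_rot: [2.115, 2.322, 0.0]
force: [4.6, 1.1, -6.4]
width: 0.185
gripper_force: 40.0
clock: 43.82
position: [0.5116, 0.3642, 0.1239]
ee_rot: [2.115, 2.323, 0.0]
force: [3.9, -3.8, -1.9]
width: 0.182
gripper_force: 40.0
pos [0.5116 0.3642 0.1239] closing 5.4 steps [0.02 1.35 0.44] tilt(4deg) [ 0.  0. -0.] turn 0.09 j7 -0.49 F [ 3.9 -3.8 -1.9] w 0.182 g 40.0 t 43.8
```

```bash

python3 -m handwheel '[[0,0.18,0.05,0,0,0],[0,0.18,0.05,0,0,0],[0,0.18,0.06,0,0,0],[0,0.17,0.06,0,0,0],[0,0.17,0.07,0,0,0],[0,0.17,0.08,0,0,0],[0,0.16,0.08,0,0,0],[0,0.14,0.08,0,0,0]]'
python3 -m handwheel '[[0,0.08,0.04,0,0,0],[0,0.05,0.02,0,0,0],[0,0,0,0,0,0],[0,0,0,0,0,0]]'
python3 - <<'E'
from h import *
go(.5385,.3671,.1151,5)
E
```

```text
clock: 44.48
position: [0.5379, 0.3668, 0.1128]
ee_rot: [-2.114, -2.323, 0.001]
force: [2.6, -4.8, -0.2]
width: 0.186
gripper_force: 40.0
clock: 44.82
position: [0.5384, 0.3668, 0.1125]
ee_rot: [-2.112, -2.323, 0.005]
force: [-6.7, -7.4, 7.9]
width: 0.184
gripper_force: 40.0
pos [0.5384 0.3668 0.1125] closing 5.4 steps [ 0.01  0.   -0.13] tilt(4deg) [-0.05  0.01 -0.  ] turn 0.11 j7 -0.46 F [-6.7 -7.4  7.9] w 0.184 g 40.0 t 44.8
```

```bash

python3 -m handwheel '[[0,0,0,0,0,0],[0,0,0,0,0,0],[0,0,0,0,0,0],[0,0,0,0,0,0],[0,0,0,0,0,0],[0,0,0,0,0,0],[0,0,-0.5,0,0,0],[0,0,-0.8,0,0,0]]' 0.6
python3 -m handwheel '[[0,0,-1,0,0,0],[0,0,-1,0,0,0],[0,0,-1,0,0,0],[0,0,-1,0,0,0],[0,0,-1,0,0,0],[0,0,-0.5,0,0,0],[0,0,0,0,0,1],[0,0,0,0,0,1]]' 
python3 -m handwheel '[[0,0,0,0,0,1],[0,0,0,0,0,1],[0,0,0,0,0,1],[0,0,0,0,0,1],[0,0,0,0,0,1],[0,0,0,0,0,0.5],[0,0,0,0,0,0],[0,0,0,0,0,0]]' 0.5
python3 - <<'E'
from h import *
go(.5205,.1735,.24,155.5)
t=cal("top");p,a=blob(t,*RED,(155,200,200,230))[0];print(p,a,onz(p,t,.1655))
E
```

```text
clock: 45.48
position: [0.5395, 0.3666, 0.1372]
ee_rot: [-2.114, -2.323, 0.005]
force: [0.1, 0.4, -1.0]
width: 0.599
gripper_force: 0.0
clock: 46.15
position: [0.5409, 0.3674, 0.2493]
ee_rot: [-2.275, -2.167, -0.003]
force: [-0.2, -0.7, -0.4]
width: 0.601
gripper_force: 0.0
clock: 46.82
position: [0.5403, 0.3672, 0.248]
ee_rot: [2.643, 1.699, -0.0]
force: [-0.2, -0.3, -0.0]
width: 0.499
gripper_force: 0.0
pos [0.5403 0.3672 0.248 ] closing -24.5 steps [-9.22  3.12  0.4 ] tilt(4deg) [-0.  0. -0.] turn -0.01 j7 -0.96 F [-0.2 -0.3 -0. ] w 0.499 g 0.0 t 46.8
[175.45695364 215.44370861] 151 [0.53871758 0.36541449]
```

The lever is back at rest. Returning to the collar.

```bash

python3 -m handwheel '[[-1,0.34,0,0,0,0],[-1,0.34,0,0,0,0],[-1,0.34,0,0,0,0],[-1,0.34,0,0,0,0],[-1,0.34,0,0,0,0],[-1,0.34,0,0,0,0],[-1,0.34,0,0,0,0],[-1,0.34,0,0,0,0]]' 0.5 >/dev/null
python3 -m handwheel '[[-0.9,0.3,0.5,0,0,0],[-0.32,0.1,0.7,0,0,0],[0,0,0.8,0,0,0],[0,0,0,0,0,0]]'
python3 - <<'E'
from h import *
go(.5205,.1735,.124,155.5)
E
```

```text
clock: 47.87
position: [0.5188, 0.1724, 0.2058]
ee_rot: [-2.643, -1.697, 0.006]
force: [-1.0, 0.1, -1.0]
width: 0.501
gripper_force: 0.0
pos [0.5188 0.1724 0.2058] closing -24.6 steps [0.1  0.06 4.09] tilt(4deg) [-0.04  0.04  0.  ] turn -0.03 j7 -0.70 F [-1.   0.1 -1. ] w 0.501 g 0.0 t 47.9
```

```bash

python3 -m handwheel '[[0.05,0.05,0.7,0,0,0],[0,0,0.7,0,0,0],[0,0,0.7,0,0,0],[0,0,0.7,0,0,0],[0,0,0.6,0,0,0],[0,0,0.4,0,0,0],[0,0,0.25,0,0,0],[0,0,0,0,0,0]]'
python3 -m handwheel '[[0,0,0,0,0,0],[0,0,0,0,0,0],[0,0,0,0,0,0],[0,0,0,0,0,0],[0,0,0,0,0,0],[0,0,0,0,0,0],[0,0,0,0,0,0]]' 0 20
python3 - <<'E'
from h import *
go(.5205,.1735,.124,95.2)
E
```

```text
clock: 48.53
position: [0.5214, 0.1743, 0.1266]
ee_rot: [-2.643, -1.698, 0.002]
force: [-0.5, 0.6, 0.6]
width: 0.497
gripper_force: 0.0
clock: 49.12
position: [0.5203, 0.175, 0.1274]
ee_rot: [-2.641, -1.697, 0.002]
force: [-6.4, 1.8, 6.3]
width: 0.217
gripper_force: 20.0
pos [0.5203 0.175  0.1274] closing -24.5 steps [-0.07  0.04  0.17] tilt(4deg) [-0.03 -0.    0.  ] turn 15.06 j7 -0.66 F [-6.4  1.8  6.3] w 0.217 g 20.0 t 49.1
```

```bash

python3 -m handwheel '[[0,0,0,0,0,0.7],[0,0,0,0,0,0.7],[0,0,0,0,0,0.7],[0,0,0,0,0,0.7],[0,0,0,0,0,0.7],[0,0,0,0,0,0.7],[0,0,0,0,0,0.7],[0,0,0,0,0,0.7]]' >/dev/null
python3 -m handwheel '[[0,0,0,0,0,0.7],[0,0,0,0,0,0.7],[0,0,0,0,0,0.7],[0,0,0,0,0,0.7],[0,0,0,0,0,0.7],[0,0,0,0,0,0.7],[0,0,0,0,0,0.7],[0,0,0,0,0,0.7]]' >/dev/null
python3 -m handwheel '[[0,0,0,0,0,0.7],[0,0,0,0,0,0.7],[0,0,0,0,0,0.7],[0,0,0,0,0,0.7],[0,0,0,0,0,0.7],[0,0,0,0,0,0.35],[0,0,0,0,0,0],[0,0,0,0,0,0]]'
python3 - <<'E'
from h import *
go(.5205,.1735,.124,95.2)
E
```

```text
clock: 51.12
position: [0.5216, 0.1732, 0.1274]
ee_rot: [3.138, 0.143, -0.0]
force: [-3.6, -4.2, 5.5]
width: 0.217
gripper_force: 20.0
pos [0.5216 0.1732 0.1274] closing -84.8 steps [-0.06 -0.02  0.17] tilt(4deg) [0.01 0.   0.  ] turn 0.00 j7 -1.56 F [-3.6 -4.2  5.5] w 0.217 g 20.0 t 51.1
```

```bash

python3 -m handwheel '[[0,0,0,0,0,0],[0,0,0,0,0,0],[0,0,0,0,0,0],[0,0,0,0,0,0],[0,0,0,0,0,0],[0,0,-0.5,0,0,0],[0,0,-1,0,0,0],[0,0,-1,0,0,0]]' 0.5
python3 -m handwheel '[[0,0,-1,0,0,0],[-1,0,-1,0,0,0],[-1,0,0,0,0,0],[-1,0,0,0,0,0],[-1,0,0,0,0,0],[-1,0,0,0,0,0],[-1,0,0,0,0,0],[-1,0,0,0,0,0]]' 0.9
python3 -m handwheel '[[-1,0.5,0,0,0,0],[-1,1,0,0,0,0],[0,1,0,0,0,0],[0,1,0,0,0,0],[0,1,0,0,0,0],[0,0,0,0,0,0]]' >/dev/null
python3 - <<'E'
from h import *
t=cal("top");s=cal("scene")
p={n:[(onz(c,t,.137).round(4),a) for c,a in blob(t,*C,(235,180,305,275),1)] for n,C in(("g",G),("b",B))};print(p)
go(.4325,.164,.063,95.2)
a=cv2.resize(t["image"][60:300,200:620,::-1],None,fx=1.3,fy=1.3,interpolation=2);b=cv2.resize(t["image"][170:280,205:315,::-1],(250,250));
b=cv2.copyMakeBorder(b,0,a.shape[0]-250,0,0,0)
cv2.imwrite("pics/open.png",np.hstack([a,b]))
E
```

```text
clock: 51.78
position: [0.5213, 0.1738, 0.1778]
ee_rot: [3.138, 0.142, -0.002]
force: [1.2, 0.4, -0.6]
width: 0.499
gripper_force: 0.0
clock: 52.45
position: [0.3816, 0.1611, 0.2176]
ee_rot: [-3.138, -0.142, -0.001]
force: [-0.2, 0.2, -0.0]
width: 0.9
gripper_force: 0.0
{'g': [(array([0.5782, 0.0997]), 136)], 'b': [(array([0.432 , 0.1632]), 137)]}
pos [0.3509 0.0678 0.2176] closing -84.9 steps [ 4.48 -4.42  7.74] tilt(4deg) [-0.02 -0.01  0.  ] turn -0.03 j7 -1.93 F [0.3 0.2 0.3] w 0.901 g 0.0 t 53.0
```

View pics/open.png

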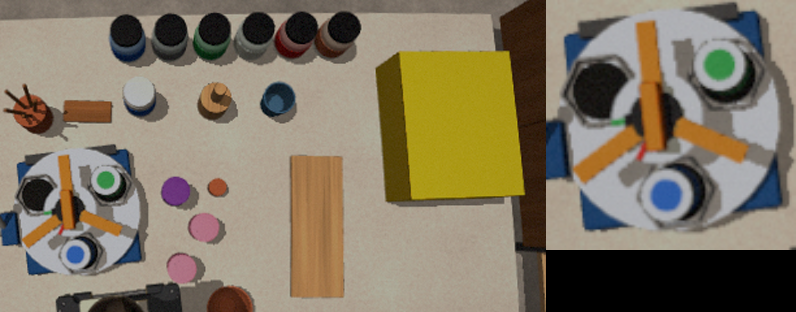

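The collar is back at open. The blue pot is at (.432,.163) and the green at (.578,.100). Moving blue to the board.

```bash

python3 -m handwheel '[[0.75,-0.74,0,0,0,0],[0.75,-0.74,0,0,0,0],[0.75,-0.74,0,0,0,0],[0.75,-0.74,0,0,0,0],[0.75,-0.74,0,0,0,0],[0.73,-0.72,0,0,0,0],[0,0,0.5,0,0,0],[0,0,0.5,0,0,0]]' 0.9 >/dev/null
python3 -m handwheel '[[0,0,0.5,0,0,0],[0,0,0.5,0,0,0],[0,0,0,0,0,0]]' >/dev/null
python3 - <<'E'
from h import *
go(.432,.1635,.064,95.2)
E
```

```text
pos [0.43   0.1634 0.175 ] closing -84.8 steps [ 0.12 -0.    5.55] tilt(4deg) [0.02 0.04 0.  ] turn -0.01 j7 -1.74 F [-1.4 -0.5  0.7] w 0.899 g 0.0 t 54.0
```

```bash

python3 -m handwheel '[[0.1,0,0.8,0,0,0],[0,0,0.8,0,0,0],[0,0,0.8,0,0,0],[0,0,0.8,0,0,0],[0,0,0.8,0,0,0],[0,0,0.7,0,0,0],[0,0,0.5,0,0,0],[0,0,0.3,0,0,0]]'
python3 -m handwheel '[[0,0,0,0,0,0],[0,0,0,0,0,0],[0,0,0,0,0,0],[0,0,0,0,0,0],[0,0,0,0,0,0],[0,0,0,0,0,0],[0,0,0,0,0,0]]' 0 25
python3 - <<'E'
from h import *
go(.432,.1635,.064,95.2)
E
python3 -m handwheel '[[0,0,-0.4,0,0,0],[0,0,-0.8,0,0,0],[0,0,-1,0,0,0],[0,0,-1,0,0,0],[0,0,-1,0,0,0],[0,0,-1,0,0,0],[0,0,-1,0,0,0],[0,0,-0.5,0,0,0]]'
python3 - <<'E'
from h import *
go(.50,-.364,.14,0)
E
```

```text
clock: 54.63
position: [0.4333, 0.1641, 0.0663]
ee_rot: [3.138, 0.142, -0.001]
force: [-0.6, -0.7, 0.1]
width: 0.898
gripper_force: 0.0
clock: 55.22
position: [0.4343, 0.1649, 0.0676]
ee_rot: [-3.137, -0.143, -0.002]
force: [-0.5, 0.7, 5.8]
width: 0.648
gripper_force: 25.0
pos [0.4343 0.1649 0.0676] closing -84.8 steps [-0.12  0.06  0.18] tilt(4deg) [-0.01 -0.02 -0.  ] turn 0.00 j7 -1.55 F [-0.5  0.7  5.8] w 0.648 g 25.0 t 55.2
clock: 55.88
position: [0.4343, 0.1643, 0.2032]
ee_rot: [-3.137, -0.142, -0.002]
force: [0.1, -0.6, -3.3]
width: 0.651
gripper_force: 25.0
pos [0.4343 0.1643 0.2032] closing -84.8 steps [ 0.89 26.61  3.13] tilt(4deg) [-0.01 -0.02 -0.  ] turn -21.21 j7 -1.76 F [ 0.1 -0.6 -3.3] w 0.651 g 25.0 t 55.9
```

```bash

python3 -m handwheel '[[0.03,0.6,0,0,0,0],[0.03,1,0,0,0,0],[0.03,1,0,0,0,0],[0.03,1,0,0,0,0],[0.03,1,0,0,0,0],[0.03,1,0,0,0,0],[0.03,1,0,0,0,0],[0.03,1,0,0,0,0]]' >/dev/null
python3 -m handwheel '[[0.03,1,0,0,0,0],[0.03,1,0,0,0,0],[0.03,1,0,0,0,0],[0.03,1,0,0,0,0],[0.03,1,0,0,0,0],[0.03,1,0,0,0,0],[0.03,1,0,0,0,0],[0.03,1,0,0,0,0]]' >/dev/null
python3 -m handwheel '[[0.03,1,0,0,0,0],[0.03,1,0,0,0,0],[0.03,1,0,0,0,0],[0.03,1,0,0,0,0],[0.03,1,0,0,0,0],[0.03,1,0,0,0,0],[0.03,1,0,0,0,0],[0.03,1,0,0,0,0]]' >/dev/null
python3 -m handwheel '[[0,0.8,0,0,0,-1],[0,0,0,0,0,-1],[0,0,0,0,0,-1],[0,0,0,0,0,-1],[0,0,0,0,0,-1],[0,0,0,0,0,-1],[0,0,0,0,0,-1],[0,0,0,0,0,-1]]' >/dev/null
python3 -m handwheel '[[0,0,0,0,0,-1],[0,0,0,0,0,-1],[0,0,0,0,0,-1],[0,0,0,0,0,-1],[0,0,0,0,0,-1],[0,0,0,0,0,-1],[0,0,0,0,0,-1],[0,0,0,0,0,-1]]' >/dev/null
python3 -m handwheel '[[0,0,0,0,0,-1],[0,0,0,0,0,-1],[0,0,0,0,0,-1],[0,0,0,0,0,-1],[0,0,0,0,0,-1],[0,0,0,0,0,0],[0,0,0,0,0,0]]'
python3 - <<'E'
from h import *
go(.50,-.364,.025,0)
E
```

```text
clock: 59.8
position: [0.4912, -0.3205, 0.1999]
ee_rot: [-2.239, -2.201, 0.001]
force: [-0.2, -0.1, -3.4]
width: 0.651
gripper_force: 25.0
pos [ 0.4912 -0.3205  0.1999] closing -1.0 steps [-2.17  0.49  8.74] tilt(4deg) [-0.03 -0.01 -0.  ] turn -0.24 j7 0.67 F [-0.2 -0.1 -3.4] w 0.651 g 25.0 t 59.8
```

```bash

python3 -m handwheel '[[-0.8,0.2,0,0,0,0],[-0.8,0.2,0.5,0,0,0],[-0.6,0.1,1,0,0,0],[0,0,1,0,0,0],[0,0,1,0,0,0],[0,0,1,0,0,0],[0,0,1,0,0,0],[0,0,1,0,0,0]]' >/dev/null
python3 -m handwheel '[[0,0,0.7,0,0,0],[0,0,0.5,0,0,0],[0,0,0.4,0,0,0],[0,0,0.2,0,0,0],[0,0,0,0,0,0]]'
python3 - <<'E'
from h import *
go(.50,-.364,.023,0)
E
```

```text
clock: 60.88
position: [0.5014, -0.3643, 0.0344]
ee_rot: [-2.237, -2.204, 0.001]
force: [0.2, -0.2, -2.9]
width: 0.65
gripper_force: 25.0
pos [ 0.5014 -0.3643  0.0344] closing -0.8 steps [ 0.01 -0.07  0.57] tilt(4deg) [-0.01 -0.01  0.  ] turn -0.21 j7 0.83 F [ 0.2 -0.2 -2.9] w 0.650 g 25.0 t 60.9
```

```bash

python3 -m handwheel '[[0,0,0.2,0,0,0],[0,0,0.15,0,0,0],[0,0,0.1,0,0,0],[0,0,0.1,0,0,0],[0,0,0,0,0,0]]'
python3 -m handwheel '[[0,0,0.1,0,0,0],[0,0,0.1,0,0,0],[0,0,0,0,0,0]]'
```

```text
clock: 61.3
position: [0.5017, -0.3642, 0.0238]
ee_rot: [-2.237, -2.206, -0.0]
force: [-0.6, -0.4, -3.5]
width: 0.651
gripper_force: 25.0
clock: 61.55
position: [0.502, -0.3646, 0.0226]
ee_rot: [2.237, 2.205, 0.002]
force: [-7.3, 6.3, 23.6]
width: 0.647
gripper_force: 25.0
```

```bash

python3 -m handwheel '[[0,0,-0.12,0,0,0],[0,0,0,0,0,0]]'
python3 -m handwheel '[[0,0,0,0,0,0],[0,0,0,0,0,0],[0,0,0,0,0,0],[0,0,0,0,0,0],[0,0,-0.5,0,0,0],[0,0,-0.8,0,0,0],[0,0,-1,0,0,0],[0,0,-1,0,0,0]]' 0.9
python3 -m handwheel '[[0,0,-1,0,0,-1],[0,0,-1,0,0,-1],[0,0,-1,0,0,-1],[0,0,-1,0,0,-1],[0,0,-1,0,0,-1],[0,0,-0.5,0,0,-1],[0,0,0,0,0,-1],[0,0,0,0,0,-1]]' >/dev/null
python3 -m handwheel '[[0,0,0,0,0,-1],[0,0,0,0,0,-0.2],[0,0,0,0,0,0],[0,0,0,0,0,0]]'
python3 - <<'E'
from h import *
go(.578,.1,.19,36)
s=cal("scene");print([(c.round(1),a,onz(c,s,.092).round(4)) for c,a in blob(s,*B,(150,250,250,310),2)],[(c.round(1),a,onz(c,s,.137).round(4)) for c,a in blob(s,*G,(290,150,360,200),2)])
E
```

```text
clock: 61.72
position: [0.5022, -0.3647, 0.0232]
ee_rot: [2.236, 2.205, 0.001]
force: [-0.3, 0.3, -2.9]
width: 0.648
gripper_force: 25.0
clock: 62.38
position: [0.5015, -0.3643, 0.0896]
ee_rot: [-2.237, -2.205, 0.001]
force: [0.4, -1.1, -0.4]
width: 0.9
gripper_force: 0.0
clock: 63.38
position: [0.5017, -0.3644, 0.1987]
ee_rot: [1.43, 2.797, 0.0]
force: [0.4, -0.4, 0.6]
width: 0.903
gripper_force: 0.0
pos [ 0.5017 -0.3644  0.1987] closing 35.9 steps [16.58 16.7   0.44] tilt(4deg) [0. 0. 0.] turn -0.04 j7 1.31 F [ 0.4 -0.4  0.6] w 0.903 g 0.0 t 63.4
[(array([203.7, 292.6]), 213, array([ 0.5604, -0.4152])), (array([199.7, 270. ]), 99, array([ 0.5018, -0.369 ]))] [(array([333. , 193.1]), 162, array([0.6256, 0.0145])), (array([334. , 174.4]), 32, array([0.5768, 0.0994]))]
```

```bash

python3 -m handwheel '[[0.6,0.6,0,0,0,0],[1,1,0,0,0,0],[1,1,0,0,0,0],[1,1,0,0,0,0],[1,1,0,0,0,0],[1,1,0,0,0,0],[1,1,0,0,0,0],[1,1,0,0,0,0]]' >/dev/null
python3 -m handwheel '[[1,1,0,0,0,0],[1,1,0,0,0,0],[1,1,0,0,0,0],[1,1,0,0,0,0],[1,1,0,0,0,0],[1,1,0,0,0,0],[1,1,0,0,0,0],[1,1,0,0,0,0]]' >/dev/null
python3 -m handwheel '[[0.8,0.9,0,0,0,0],[0,0,0,0,0,0],[0,0,0,0,0,0]]' >/dev/null
python3 - <<'E'
from h import *
go(.5775,.0997,.066,36)
E
```

```text
pos [0.5759 0.0967 0.1982] closing 36.1 steps [0.07 0.16 6.61] tilt(4deg) [-0. -0.  0.] turn 0.03 j7 0.45 F [-1.3 -0.6  0.9] w 0.895 g 0.0 t 65.0
```

```bash

python3 -m handwheel '[[0.07,0.15,0.8,0,0,0],[0,0,1,0,0,0],[0,0,1,0,0,0],[0,0,1,0,0,0],[0,0,0.9,0,0,0],[0,0,0.8,0,0,0],[0,0,0.6,0,0,0],[0,0,0.4,0,0,0]]' 0.85
python3 -m handwheel '[[0,0,0,0,0,0],[0,0,0,0,0,0],[0,0,0,0,0,0],[0,0,0,0,0,0],[0,0,0,0,0,0],[0,0,0,0,0,0],[0,0,0,0,0,0]]' 0 25
python3 - <<'E'
from h import *
go(.5775,.0997,.066,36)
E
python3 -m handwheel '[[0,0,-0.4,0,0,0],[0,0,-0.8,0,0,0],[0,0,-1,0,0,0],[0,0,-1,0,0,0],[0,0,-1,0,0,0],[0,0,-1,0,0,0],[0,0,-1,0,0,0],[0,0,-0.5,0,0,0]]'
python3 - <<'E'
from h import *
go(.375,-.358,.2,0)
E
```

```text
clock: 65.68
position: [0.5769, 0.0959, 0.0672]
ee_rot: [-1.43, -2.796, 0.003]
force: [-0.2, 0.4, -0.6]
width: 0.852
gripper_force: 0.0
clock: 66.27
position: [0.5787, 0.098, 0.0695]
ee_rot: [1.426, 2.797, 0.002]
force: [2.3, -0.4, 6.3]
width: 0.649
gripper_force: 25.0
pos [0.5787 0.098  0.0695] closing 36.0 steps [ 0.1  -0.    0.17] tilt(4deg) [ 0.03  0.01 -0.  ] turn -0.00 j7 0.47 F [ 2.3 -0.4  6.3] w 0.649 g 25.0 t 66.3
clock: 66.93
position: [0.5777, 0.0979, 0.2048]
ee_rot: [1.426, 2.798, 0.002]
force: [0.4, 0.0, -2.5]
width: 0.648
gripper_force: 25.0
pos [0.5777 0.0979 0.2048] closing 36.0 steps [-12.49 -21.59   0.22] tilt(4deg) [0.02 0.01 0.  ] turn 9.00 j7 0.44 F [ 0.4  0.  -2.5] w 0.648 g 25.0 t 66.9
```

```bash

python3 -m handwheel '[[-0.3,-0.5,0,0,0,0],[-0.57,-0.98,0,0,0,0],[-0.57,-0.98,0,0,0,0],[-0.57,-0.98,0,0,0,0],[-0.57,-0.98,0,0,0,0],[-0.57,-0.98,0,0,0,0],[-0.57,-0.98,0,0,0,0],[-0.57,-0.98,0,0,0,0]]' >/dev/null
python3 -m handwheel '[[-0.57,-0.98,0,0,0,0],[-0.57,-0.98,0,0,0,0],[-0.57,-0.98,0,0,0,0],[-0.57,-0.98,0,0,0,0],[-0.57,-0.98,0,0,0,0],[-0.57,-0.98,0,0,0,0],[-0.57,-0.98,0,0,0,0],[-0.57,-0.98,0,0,0,0]]' >/dev/null
python3 -m handwheel '[[-0.57,-0.98,0,0,0,0],[-0.57,-0.98,0,0,0,0],[-0.57,-0.98,0,0,0,0],[-0.57,-0.98,0,0,0,0],[-0.57,-0.98,0,0,0,0],[-0.57,-0.98,0,0,0,0],[-0.3,-0.5,0,0,0,0],[0,0,0,0,0,1]]' >/dev/null
python3 -m handwheel '[[0,0,0,0,0,1],[0,0,0,0,0,1],[0,0,0,0,0,1],[0,0,0,0,0,1],[0,0,0,0,0,1],[0,0,0,0,0,1],[0,0,0,0,0,1],[0,0,0,0,0,1]]' >/dev/null
python3 -m handwheel '[[0,0,0,0,0,0],[0,0,0,0,0,0]]' >/dev/null
python3 - <<'E'
from h import *
go(.375,-.358,.025,0)
E
```

```text
pos [ 0.3749 -0.3588  0.2014] closing 0.1 steps [0.03 0.02 8.82] tilt(4deg) [-0.03 -0.02 -0.  ] turn 0.02 j7 0.84 F [-1.1 -0.5 -2.3] w 0.654 g 25.0 t 69.8
```

```bash

python3 -m handwheel '[[0,0,0.7,0,0,0],[0,0,1,0,0,0],[0,0,1,0,0,0],[0,0,1,0,0,0],[0,0,1,0,0,0],[0,0,1,0,0,0],[0,0,1,0,0,0],[0,0,0.7,0,0,0]]' >/dev/null
python3 -m handwheel '[[0,0,0.4,0,0,0],[0,0,0.3,0,0,0],[0,0,0.2,0,0,0],[0,0,0.15,0,0,0],[0,0,0.1,0,0,0],[0,0,0,0,0,0]]'
python3 -m handwheel '[[0,0,0.1,0,0,0],[0,0,0.1,0,0,0],[0,0,0,0,0,0]]'
```

```text
clock: 70.93
position: [0.3763, -0.3593, 0.0316]
ee_rot: [2.221, 2.221, 0.0]
force: [0.4, 0.5, -2.5]
width: 0.648
gripper_force: 25.0
clock: 71.18
position: [0.3762, -0.3591, 0.0273]
ee_rot: [2.221, 2.222, 0.0]
force: [0.5, 0.4, -2.0]
width: 0.648
gripper_force: 25.0
```

```bash

python3 -m handwheel '[[0,0,0.1,0,0,0],[0,0,0.05,0,0,0],[0,0,0,0,0,0]]'
python3 -m handwheel '[[0,0,0,0,0,0],[0,0,0,0,0,0],[0,0,0,0,0,0],[0,0,0,0,0,0],[0,0,-0.5,0,0,0],[0,0,-0.8,0,0,0],[0,0,-1,0,0,0],[0,0,-1,0,0,0]]' 0.85
python3 -m handwheel '[[0,0,-1,0,0,0],[0,0,-1,0,0,0],[0,0,-1,0,0,0],[1,0,-1,0,0,0],[1,0,0,0,0,0],[1,0,0,0,0,0],[1,0,0,0,0,0],[1,0,0,0,0,0]]'
python3 -m handwheel '[[1,0,0,0,0,0],[1,0,0,0,0,0],[1,0,0,0,0,0],[1,0,0,0,0,0],[1,0,0,0,0,0],[1,0,0,0,0,0],[0,0,0,0,0,0],[0,0,0,0,0,0]]'
python3 - <<'E'
from h import *
t=cal("top");s=cal("scene")
print([(n,[(onz(c,t,.092).round(4),a) for c,a in blob(t,*C,(415,170,475,300),1)]) for n,C in(("g",G),("b",B))])
a=cv2.resize(t["image"][60:310,140:500,::-1],(432,300));b=cv2.resize(s["image"][100:370,120:440,::-1],(356,300))
cv2.imwrite("pics/end.png",np.hstack([a,b]))
E
```

```text
clock: 71.43
position: [0.3763, -0.3593, 0.0246]
ee_rot: [2.221, 2.221, 0.0]
force: [-0.3, 0.7, 0.2]
width: 0.652
gripper_force: 25.0
clock: 72.1
position: [0.3757, -0.3592, 0.0916]
ee_rot: [-2.222, -2.22, 0.0]
force: [1.0, 0.1, -0.2]
width: 0.85
gripper_force: 0.0
clock: 72.77
position: [0.3759, -0.2585, 0.1712]
ee_rot: [2.222, 2.22, 0.001]
force: [-0.1, 0.2, -0.6]
width: 0.85
gripper_force: 0.0
clock: 73.43
position: [0.3762, -0.1387, 0.171]
ee_rot: [2.219, 2.223, 0.001]
force: [-0.7, -0.5, 0.4]
width: 0.853
gripper_force: 0.0
[('g', [(array([ 0.3775, -0.3582]), 125)]), ('b', [(array([ 0.5028, -0.3692]), 120)])]
```

View pics/end.png

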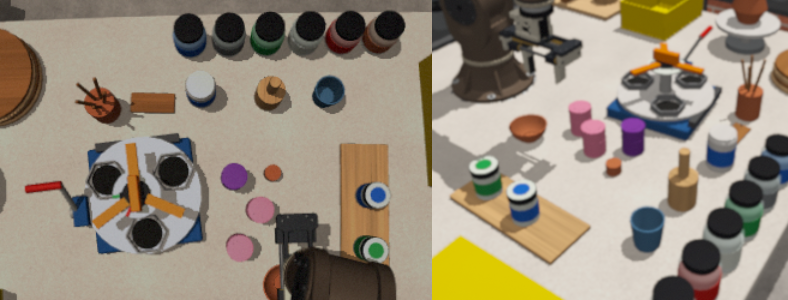

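Both pots stand upright on the board, green at crop (372,250) and blue at (375,195). The collar is open, the lever is at rest, and the bystanders look unmoved.

```bash
python3 -c "
from cell import *
print(sign_off())"
```

```text
the job is handed in; nothing more can be done
None
```

The job is done and handed in: the green and blue pots (the only two present) were mixed with the collar locked, the lever went full stroke and was eased back, the collar was reopened, and both pots stand upright on the ware board; an early mis-grasp pressed a fingertip on the blue lid at about 30 N, but the pot did not move.

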